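# Close up the monitor-arm swivel with spacer, washer and wing retainer

### The job

Put the swivel of the monitor arm on the desk together: feeling for the post, slide the spacer tube over the post down onto the arm's bearing hub, then lay the flat washer on the spacer, then set the wing retainer over the cross pin, push it down against the spring and give it a quarter turn so that the pin sits locked in the recess across its slot. Push only as hard as the spring needs, never more than about 25 N, and leave the calculator, mug and stapler where they are.

Things in the scene. Friction and masses are not known exactly. Their poses are not given: they have to be found in the camera images.
- post: Fixed foot of a monitor arm: dark steel disc, 120 mm across, 10 mm thick; origin: centre of its underside, on the desk; z up. A 20 mm post stands on it by an adjustable mount (below 23 mm): held firm, but its axis may be up to 4 mm off this origin in x and in y, and all heights 3 mm above or below nominal. Nominally the 20 mm part ends at 83 mm, edge barely broken.
- spacer: Loose aluminium spacer tube, 34 mm outside, 22 mm bore, 25 mm tall, upright. Origin: centre of its underside; z up. It goes first, down onto the sprung aluminium bearing hub (44 mm across, round the post; top nominally 52 mm above the foot's origin; arm link along the foot's +x, 175 mm long, no higher). A push on the hub moves it 1 mm per 4 N after about 5 N; hard stop at 6 mm.
- washer: Loose steel washer, 44 mm outside, 22 mm bore, 6 mm thick, lying flat. Origin: centre of its underside; z up. It goes round the post, on the spacer: underside 25 mm above the spacer's.
- retainer: Loose dark steel quarter-turn wing retainer, body 40 (x) x 44 (y) x 18 mm tall. Origin: centre of its underside; z up. Below, a 24 mm square counterbore, 8 mm deep, clears the post's end; above it a through slot, 24 mm along x, 11 mm along y, passes the cross pin when its x and the foot's x are parallel (either way). On the unpressed stack its underside is 6 mm above the washer's.
- wings (a point): Point midway between the retainer's two upright wings, 26 mm above its underside; axes as the retainer. The wings are parallel to x, 26 mm long, 6 mm thick, outer faces at y = +-22 mm (44 mm apart, flush with the body), tops 34 mm above the underside: pinch across them.
- recess (a point): Floor centre of the 11 mm wide recess along y across the retainer's slot, 16 mm above the underside; lands beside it at 18 mm. Push down 3 mm or more (about 15 N) so the lands clear the pin, turn a quarter either way (within 0.2 rad), then let it rise 2 mm: the pin drops into the recess and the spring holds it there.
- pin_nominal (a point): Nominal centre of the cross pin, fixed to the foot, axes as the foot; the true pin shares the post's offset (up to 4 mm in x and y, 3 mm in z). An 8 mm neck above the post carries the pin: a square steel bar 7 x 7 mm, 18 mm long, lying along x. Nominally its underside is 98 mm, its top 105 mm above the foot's origin.
- calculator: Bystander: black desk calculator, 78 x 150 x 12 mm, lying flat. Origin: centre of its underside.
- mug: Bystander: white mug, 80 mm across, 90 mm tall. Origin: centre of its underside.
- stapler: Bystander: stapler, 34 x 120 x 49 mm. Origin: centre of its underside.
Mind the look-alikes: they are no part of the job. Leave any purple or turquoise look-alike of the spacer alone.

How it is judged:
On the way, in this order (a step that is already met when the one before it is completed fails the run):
1. the spacer tube stands on the bearing hub, round the post (horizontal distance between spacer and post below 0.01 m and z of spacer in the frame of post between 0.044 and 0.058 m and angle between spacer's own z axis and vertical below 0.06 rad), for 0.2 s.
2. the washer lies flat on the spacer, round the post (all of step 1 and horizontal distance between washer and spacer below 0.004 m and z of washer in the frame of spacer between 0.022 and 0.028 m and angle between washer's own z axis and vertical below 0.06 rad), for 0.2 s.
At the end, for the whole second after the job is handed in: At rest: spacer round the post on the hub, washer on it, retainer on that (each height within 3 mm, centres within 4 and 6 mm of the part below, level to 0.06, 0.06, 0.08 rad); retainer square to the pin within 0.3 rad, spring-pressed with over 2 N between washer and pin (all of step 2 and horizontal distance between retainer and washer below 0.006 m and z of retainer in the frame of washer between 0.003 and 0.009 m and angle between retainer's own z axis and vertical below 0.08 rad and angle between the x axis of retainer and the y axis of post, either way round below 0.3 rad and contact force between retainer and post above 2 N and contact force between retainer and washer above 2 N and linear speed of each of spacer, washer, retainer below 0.02 m/s); the robot touches nothing.
It fails at once if more than 35 N between the retainer and the washer, or between the post or its hub and a part or finger (contact force between any of retainer, post and washer above 35 N or contact force between post and spacer above 35 N or contact force between post and retainer above 35 N or contact force between post and the fingers above 35 N).
It fails at once if a bystander (calculator, mug, stapler) is moved by more than 20 mm (distance of any of calculator, mug, stapler from where it was at the start of the episode above 0.02 m).
It also fails if it takes over 72 s, if anything falls off the work surface, if the arm or the gripper's body presses on something with over 40 N, if the wrist force passes 120 N, or if a joint passes its speed limit or range.

### The arm

A 7-joint arm with a two-finger parallel gripper is mounted at the origin on the work surface. World frame = base frame: x ahead of the robot, y to its left, z up, the work surface at z = 0. Lengths are in m, angles in rad, forces in N, time in s.
With the tool pointing down it reaches from about 0.35 to 0.9 m from the base axis. Payload 8.1 kg.
Tool frame: the origin (TCP) lies midway between the tips of the shut fingers; the grasp point (between the pads) lies 19 mm behind it; x points along the fingers, y is the direction in which the jaws open and shut, and the axes are right-handed (so a half turn about x gives the same grasp; the last joint's range is limited). The gripper opens to 92 mm and grips with 3 to 60 N. Pads are 19 mm wide; open, the fingers measure 130 mm over their backs; the gripper's body (75 mm by 190 mm) begins 47 mm behind the grasp point.
Start: joints at [1.098, 0.434, 0.025, 1.573, -0.012, 1.134, -0.075], TCP at [0.226, -0.583, 0.227] pointing down, gripper open.
Joint ranges: [-2.62, 2.62], [-0.44, 2.09], [-1.27, 1.32], [0.08, 2.57], [-1.32, 4.46], [0.12, 2], [-2.74, 2.74]. Speed limits (rad/s): [2.22, 2.22, 3.01, 3.01, 3.14, 3.14, 3.14].

### API

Orientations are given as a unit quaternion [w, x, y, z].
In Python, from station import arm gives the robot as it stands.
- The arm moves only by the tool servo_tool, never from a script. Its argument "steps" is a list of rows, each an object with "xyz": the shift along the tool's x, y, z in m, a list of three; "delta_rot": the turn, a rotation vector about the tool's x, y, z in rad, a list of three; "hand": the gripper's target within -1 to 1 (shut at 1, half-way at 0, fully open at -1). In form: [{"xyz": [x, y, z], "delta_rot": [wx, wy, wz], "hand": hand}, ...]. A call has exactly 8 rows; each row shifts and turns the commanded pose from where the row before left it, along the tool's axes as they then stand; what a row does not reach is not made up. A row lasts 1/12 s, in which the tool goes at most 41.7 mm and 7.16 degrees, less where a joint would pass 70% of its speed; a pose out of reach is approached as far as the arm can. A call with a gripper value outside its range is refused whole. The fingers move at their own pace and stop on an object; "grip_force" is the grip in N (left out, the last holds). Time passes only in rows, so rows that do not move let the fingers close, or fill a call up. It gives the time, the measured TCP pose, the force and the opening at its end, in the units of the state.
- arm.read_state(): the state, without advancing time (a new reading comes with each control period).
- arm.snapshot(name): name is "side" or "top" or "wrist"; returns the picture (480x640x3 uint8, red, green, blue); there is no depth.
- arm.calibration(name): a dict with "fx", "fy", "cx", "cy" (pixels), "distortion" ([k1, k2, p1, p2, k3] as OpenCV has them; the pictures are not rectified), "view" (4x4, takes a point from world to camera coordinates); the wrist camera has in their place "T_tool_cam" (4x4, takes a point from camera to tool coordinates, whose origin is the TCP and whose axes are the tool frame's). Camera axes: x right, y down, z forward; pixel columns grow to the right and rows downward; lengths in m; the calibration is good to about 2 mm. A picture is of the moment at which its call begins: read the wrist's pose just before it. calibration takes no time and is no camera call.
- arm.hand_in(): hands the job in, once; it reports no verdict.
Trained networks look in the newest picture that a camera, given by its name, has taken for a name from the list of things; names that differ only in an ending like _2 or _b are one class to them, and where a whole thing is asked for, a point or a joint stands for the part that bears it (a point fixed in the world has none). Each returns a list of dicts, best first, with "conf" (0 to 1); they miss things now and then, are a little off and sometimes report something else, mostly with a low value. They report only what shows in the picture. A call takes as long as a camera call. They do not tell look-alikes from the thing itself.
- arm.look_for(camera, target): "position" ([column, row] in pixels, amid what is visible of it).
- arm.landmark_of(camera, target): "position" ([column, row] in pixels: a listed point, or the origin of a listed thing).
The state is a dict: "time": time; "joint_positions": joint angles; "qvel": joint speeds; "joint_efforts": joint torques, N m; "tcp_pos": TCP position; "orientation": TCP orientation; "force": force on the tool from outside, world axes, zero at the start; "torque": the same for the moment, N m; "gripper_width": finger opening in m.
Only numpy, scipy, OpenCV 4.12 (cv2) and the standard library are available. Lean on these libraries where they do the work, as an engineer would, in place of code of your own. Each camera call takes 0.05 s, during which the arm holds its last target. There are 200 camera calls.

## Working session

There is one attempt and no reset: what is moved stays moved. The work goes in short steps, Python scripts to look and compute and a tool call to move; the robot and the scene stay as the last step left them, time stands still between calls to the robot, and variables do not carry over. Pictures are saved under pics/ and viewed, about 8 in all and at most 12, crops included, and the job is handed in when it is done.

Besides the shell and the picture viewer there is one more tool, called after "Call:" in YAML: its name, and indented under it one key for each argument. servo_tool: Moves the arm, as the interface text tells. Its arguments: {"type":"object","properties":{"steps":{"type":"array"},"grip_force":{"type":"number"}},"required":["steps"]}

```bash
mkdir -p pics
cat > h.py <<'E'
import numpy as np, cv2
from scipy.spatial.transform import Rotation as R
from station import arm
def pose():
    s=arm.read_state(); q=s['orientation']; T=np.eye(4)
    T[:3,:3]=R.from_quat([q[1],q[2],q[3],q[0]]).as_matrix(); T[:3,3]=s['tcp_pos']; return T
def cam(name,T=None):
    c=arm.calibration(name); K=np.array([[c['fx'],0,c['cx']],[0,c['fy'],c['cy']],[0,0,1]]); d=np.array(c['distortion'],float)
    C=(pose() if T is None else T)@np.array(c['T_tool_cam']) if name=='wrist' else np.linalg.inv(np.array(c['view']))
    return K,d,C
def ray(name,px,T=None):
    K,d,C=cam(name,T); u=cv2.undistortPoints(np.array([[px]],float),K,d)[0,0]
    v=C[:3,:3]@np.array([u[0],u[1],1]); return C[:3,3],v
def atz(name,px,z,T=None):
    o,v=ray(name,px,T); return o+v*(z-o[2])/v[2]
def proj(name,P,T=None):
    K,d,C=cam(name,T); V=np.linalg.inv(C)
    return cv2.projectPoints(np.array(P,float).reshape(-1,1,3),cv2.Rodrigues(V[:3,:3])[0],V[:3,3],K,d)[0][:,0]
def snap(name,f=None):
    T=pose(); im=arm.snapshot(name)
    if f: cv2.imwrite('pics/'+f,im[:,:,::-1])
    return im,T
E
cat > a.py <<'E'
from h import *
print(arm.read_state())
for n in('top','side'):
    snap(n,n+'0.png')
    K,d,C=cam(n);print(n,K[0,0],C.round(3).tolist())
    for t in('post','spacer','washer','retainer','calculator','mug','stapler','pin_nominal','wings'):
        l=arm.landmark_of(n,t)
        z=dict(pin_nominal=.1,wings=.026).get(t,0)
        print(n,t,[(np.round(a['position']).tolist(),round(a['conf'],2),atz(n,a['position'],z)[:2].round(3).tolist()) for a in l[:4]])
E
python3 a.py; python3 -c "
import cv2,numpy as np
"
```

```text
{'time': 0.0, 'joint_positions': array([ 1.0983917 ,  0.43519673,  0.02498845,  1.57410085, -0.01156359,
        1.13400751, -0.07509248]), 'qvel': array([-0.00107551,  0.00124551, -0.00239609,  0.00174171,  0.000243  ,
       -0.00019801,  0.00106682]), 'joint_efforts': array([-7.07374074e-04, -6.67849803e+01,  9.85032097e-01, -3.14456964e+01,
       -6.04828703e-02,  4.27530985e-02,  6.73501404e-05]), 'tcp_pos': array([ 0.22563569, -0.58229641,  0.22596003]), 'orientation': array([-0.12945109, -0.69489315, -0.13051036,  0.69522153]), 'force': array([-0.44349963,  0.33148075,  0.08539855]), 'torque': array([ 0.03047869,  0.00704421, -0.00080864]), 'gripper_width': 0.09191475903490183}
top 512.2787713228208 [[-0.023, -0.997, 0.075, 0.475], [-1.0, 0.021, -0.019, -0.033], [0.018, -0.075, -0.997, 1.344], [0.0, 0.0, 0.0, 1.0]]
top post [([306.0, 262.0], 0.95, [0.526, -0.029])]
top spacer [([197.0, 266.0], 0.66, [0.523, 0.258]), ([210.0, 240.0], 0.58, [0.592, 0.223]), ([185.0, 229.0], 0.56, [0.622, 0.29]), ([225.0, 213.0], 0.52, [0.66, 0.183])]
top washer [([384.0, 291.0], 0.48, [0.447, -
[... 737 characters left out ...]
292.0], 0.77, [0.525, -0.02])]
side spacer [([184.0, 355.0], 0.8, [0.608, 0.289]), ([227.0, 374.0], 0.74, [0.518, 0.255]), ([220.0, 340.0], 0.7, [0.587, 0.218]), ([257.0, 352.0], 0.69, [0.517, 0.184])]
side washer [([425.0, 259.0], 0.67, [0.451, -0.23])]
side retainer [([256.0, 400.0], 0.86, [0.44, 0.25])]
side calculator [([353.0, 201.0], 0.56, [0.685, -0.251]), ([333.0, 291.0], 0.51, [0.525, -0.026])]
side mug [([135.0, 332.0], 0.93, [0.719, 0.331])]
side stapler [([447.0, 211.0], 0.63, [0.511, -0.386]), ([334.0, 259.0], 0.33, [0.587, -0.088])]
side pin_nominal [([334.0, 257.0], 0.7, [0.526, -0.026]), ([259.0, 392.0], 0.5, [0.399, 0.268])]
side wings [([257.0, 394.0], 0.84, [0.435, 0.25])]
```

View pics/top0.png

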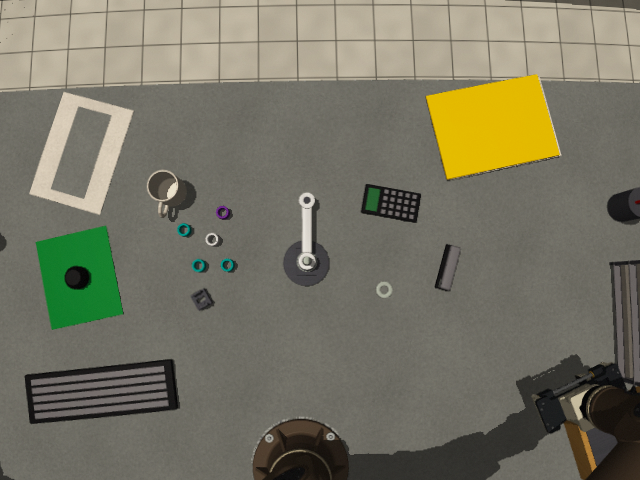

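View pics/side0.png

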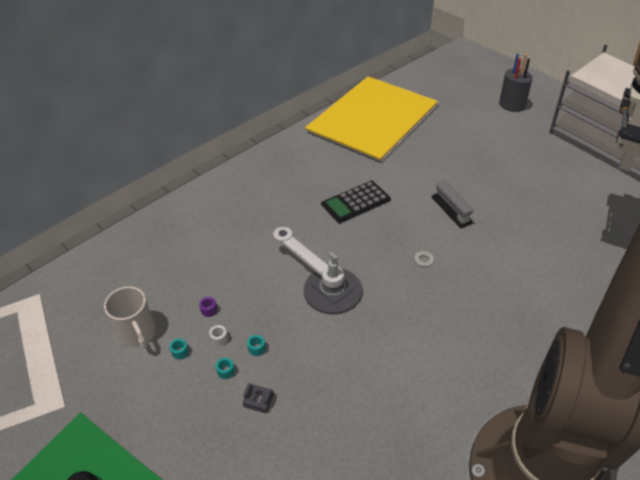

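The pictures match the networks. In the top view the aluminium spacer is at (212,240). The look-alikes are purple at (223,213) and turquoise at (184,230), (199,266) and (228,265). The washer is at (384,290), the retainer at (202,299) and the post at (306,262), with its link pointing roughly along +x. I'll check the colours in a crop and work out the first move.

```bash
cat >> h.py <<'E'
def go(x,y,z,yaw=None):
    """delta in tool frame to TCP x,y,z with tool down, tool y axis at world angle yaw (mod pi)"""
    T=pose(); s=arm.read_state()
    cy=np.degrees(np.arctan2(T[1,1],T[0,1]))
    if yaw is None: yaw=cy
    d=(yaw-cy+90)%180-90; a=np.radians(cy+d)
    Y=np.array([np.cos(a),np.sin(a),0]);X=np.array([0,0,-1.]);G=np.c_[X,Y,np.cross(X,Y)]
    rv=R.from_matrix(T[:3,:3].T@G).as_rotvec(); D=np.array([x,y,z])-T[:3,3]
    print('t%.2f'%s['time'],'tcp',T[:3,3].round(4),'yaw%.1f'%cy,'q7 %.2f'%s['joint_positions'][6],'w%.4f'%s['gripper_width'],'F',s['force'].round(1))
    print(' shift now-axes mm',(T[:3,:3].T@D*1e3).round(1),' after-turn axes',(G.T@D*1e3).round(1),' rotvec',rv.round(4))
E
python3 - <<'E'
from h import *
print(pose().round(3), arm.calibration('wrist')['T_tool_cam'])
a=atz('top',[307,200],.05);b=atz('side',[283,234],.05);c=atz('top',[306,262],0.05);print(a,b,c)
go(.50,-.03,.30,100)
im=cv2.imread('pics/top0.png')[180:320,160:420];im2=cv2.imread('pics/side0.png')[280:420,150:410]
cv2.imwrite('pics/c1.png',cv2.resize(np.r_[im,im2],None,fx=2.1,fy=2.1,interpolation=cv2.INTER_CUBIC))
E
```

```text
[[ 0.     0.361 -0.932  0.226]
 [-0.    -0.932 -0.361 -0.583]
 [-1.     0.     0.     0.227]
 [ 0.     0.     0.     1.   ]] [[ 9.89327736e-04 -2.83294086e-01  9.59032576e-01 -1.58185334e-01]
 [ 9.99998885e-01 -7.92696019e-04 -1.26574713e-03 -4.52747042e-05]
 [ 1.11879998e-03  9.59032759e-01  2.83292986e-01 -7.58318265e-02]
 [ 0.00000000e+00  0.00000000e+00  0.00000000e+00  1.00000000e+00]]
[ 0.68339391 -0.0344616   0.05      ] [ 0.68022341 -0.02871814  0.05      ] [ 0.52530371 -0.02861813  0.05      ]
t1.00 tcp [ 0.2259 -0.5828  0.2268] yaw-68.8 q7 -0.08 w0.0918 F [ 0.  -0.4  0.4]
 shift now-axes mm [ -73.3 -416.4 -455.4]  after-turn axes [ -73.2 -496.8 -366. ]  rotvec [ 1.952e-01  0.000e+00 -1.000e-04]
```

View pics/c1.png

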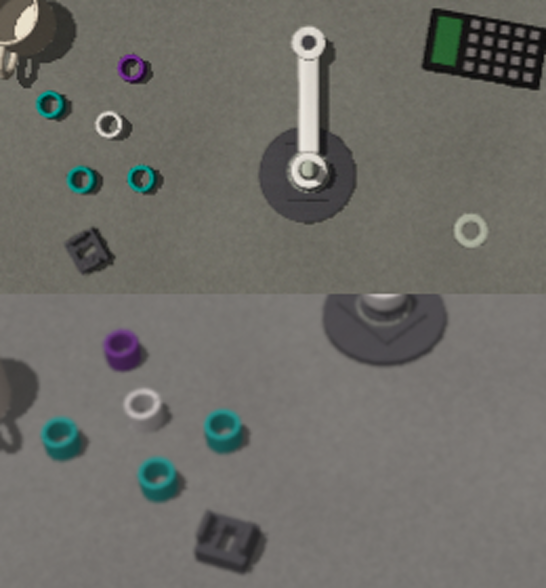

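The crop confirms it. The aluminium spacer, bright and uncoloured, stands at top (212,240), among one purple and three turquoise tubes. I'll go above the post first.

Call:
servo_tool:
  steps:
    - {"xyz": [0.001, -0.0255, -0.03], "delta_rot": [0, 0, 0], "hand": -1}
    - {"xyz": [0.001, -0.0255, -0.03], "delta_rot": [0, 0, 0], "hand": -1}
    - {"xyz": [0.001, -0.0255, -0.03], "delta_rot": [0, 0, 0], "hand": -1}
    - {"xyz": [0.001, -0.0255, -0.03], "delta_rot": [0, 0, 0], "hand": -1}
    - {"xyz": [0.001, -0.0255, -0.03], "delta_rot": [0, 0, 0], "hand": -1}
    - {"xyz": [0.001, -0.0255, -0.03], "delta_rot": [0, 0, 0], "hand": -1}
    - {"xyz": [0.001, -0.0255, -0.03], "delta_rot": [0, 0, 0], "hand": -1}
    - {"xyz": [0.001, -0.0255, -0.03], "delta_rot": [0, 0, 0], "hand": -1}

```text
time: 1.67
tcp_pos: [0.3765, -0.3041, 0.219]
orientation: [0.13, 0.695, 0.13, -0.695]
force: [1.0, -0.2, 0.1]
gripper_width: 0.0917
```

Call:
servo_tool:
  steps:
    - {"xyz": [0.001, -0.0255, -0.03], "delta_rot": [0, 0, 0], "hand": -1}
    - {"xyz": [0.001, -0.0255, -0.03], "delta_rot": [0, 0, 0], "hand": -1}
    - {"xyz": [0.001, -0.0255, -0.03], "delta_rot": [0, 0, 0], "hand": -1}
    - {"xyz": [0.001, -0.0255, -0.03], "delta_rot": [0, 0, 0], "hand": -1}
    - {"xyz": [0.001, -0.0255, -0.03], "delta_rot": [0, 0, 0], "hand": -1}
    - {"xyz": [0.001, -0.0255, -0.03], "delta_rot": [0, 0, 0], "hand": -1}
    - {"xyz": [0.001, -0.0255, -0.03], "delta_rot": [0, 0, 0], "hand": -1}
    - {"xyz": [0.001, -0.0255, -0.03], "delta_rot": [0, 0, 0], "hand": -1}

```text
time: 2.33
tcp_pos: [0.5267, -0.0271, 0.211]
orientation: [0.13, 0.695, 0.13, -0.695]
force: [0.1, -0.2, 0.3]
gripper_width: 0.0923
```

Run:
```python
from h import *
go(.59,.22,.12,100)
im,T=snap('wrist','w1.png'); np.save('T1.npy',T)
for t,z in(('post',0),('pin_nominal',.1015)):
    for a in arm.landmark_of('wrist',t)[:2]: print(t,a,atz('wrist',a['position'],z,T))
```

```text
t2.33 tcp [ 0.5267 -0.0271  0.211 ] yaw-68.8 q7 -1.35 w0.0923 F [ 0.1 -0.2  0.3]
 shift now-axes mm [  91.  -207.6 -148.2]  after-turn axes [  91.  -232.4 -105.2]  rotvec [ 0.1949 -0.0006 -0.0003]
post {'position': [312.3, 208.2], 'conf': 0.92} [ 0.525478   -0.02278969  0.        ]
post {'position': [25.9, 192.9], 'conf': 0.65} [0.43066834 0.26769561 0.        ]
pin_nominal {'position': [313.5, 233.8], 'conf': 0.86} [ 0.52590056 -0.02486261  0.1015    ]
```

View pics/w1.png

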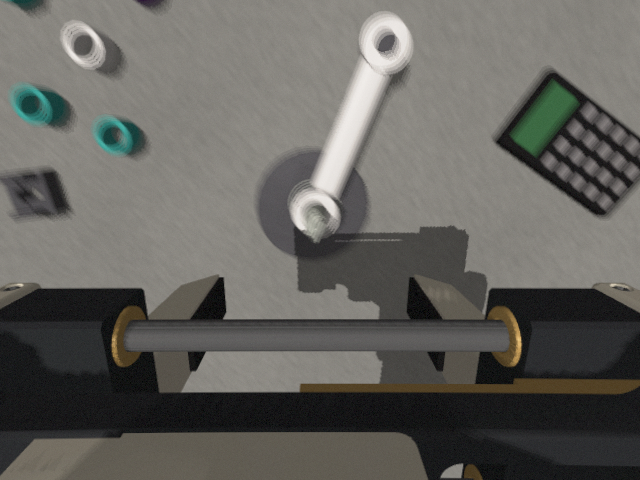

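The view is blurred because the arm was still settling. The hub is at (315,208) and the pin at about (315,225). I'll retake it at rest, turn 90° and look again to cancel the wrist camera's bias.

```bash
cat > look.py <<'E'
from h import *
import sys
tag=sys.argv[1]
im,T=snap('wrist',tag+'.png'); np.save(tag+'.npy',T)
for t,z in(('post',0),('pin_nominal',.1015)):
    for k in range(2):
        for a in arm.landmark_of('wrist',t)[:1]: print(t,a,atz('wrist',a['position'],z,T).round(4))
        if k==0: arm.snapshot('wrist')
E
python3 look.py w2
```

```text
post {'position': [317.7, 210.6], 'conf': 0.55} [ 0.5254 -0.027   0.    ]
post {'position': [311.4, 209.8], 'conf': 0.96} [ 0.5237 -0.0202  0.    ]
pin_nominal {'position': [313.9, 232.3], 'conf': 0.83} [ 0.5275 -0.0226  0.1015]
pin_nominal {'position': [313.3, 231.8], 'conf': 0.71} [ 0.5277 -0.022   0.1015]
```

Call:
servo_tool:
  steps:
    - {"xyz": [0, 0, 0], "delta_rot": [0.12, 0, 0], "hand": -1}
    - {"xyz": [0, 0, 0], "delta_rot": [0.12, 0, 0], "hand": -1}
    - {"xyz": [0, 0, 0], "delta_rot": [0.12, 0, 0], "hand": -1}
    - {"xyz": [0, 0, 0], "delta_rot": [0.12, 0, 0], "hand": -1}
    - {"xyz": [0, 0, 0], "delta_rot": [0.12, 0, 0], "hand": -1}
    - {"xyz": [0, 0, 0], "delta_rot": [0.12, 0, 0], "hand": -1}
    - {"xyz": [0, 0, 0], "delta_rot": [0.12, 0, 0], "hand": -1}
    - {"xyz": [0, 0, 0], "delta_rot": [0.12, 0, 0], "hand": -1}

```text
time: 3.5
tcp_pos: [0.5258, -0.0297, 0.2109]
orientation: [-0.208, 0.676, -0.208, -0.676]
force: [0.4, -0.2, -0.5]
gripper_width: 0.092
```

Call:
servo_tool:
  steps:
    - {"xyz": [0, 0, 0], "delta_rot": [0.12, 0, 0], "hand": -1}
    - {"xyz": [0, 0, 0], "delta_rot": [0.12, 0, 0], "hand": -1}
    - {"xyz": [0, 0, 0], "delta_rot": [0.12, 0, 0], "hand": -1}
    - {"xyz": [0, 0, 0], "delta_rot": [0.12, 0, 0], "hand": -1}
    - {"xyz": [0, 0, 0], "delta_rot": [0.12, 0, 0], "hand": -1}
    - {"xyz": [0, 0, 0], "delta_rot": [0, 0, 0], "hand": -1}
    - {"xyz": [0, 0, 0], "delta_rot": [0, 0, 0], "hand": -1}
    - {"xyz": [0, 0, 0], "delta_rot": [0, 0, 0], "hand": -1}

```text
time: 4.17
tcp_pos: [0.5258, -0.0284, 0.2104]
orientation: [0.388, -0.591, 0.389, 0.591]
force: [0.1, 0.5, -0.1]
gripper_width: 0.092
```

```bash
python3 look.py w3
python3 - <<'E'
from h import *
go(.59,.22,.12,100)
out=[]
for n in('w2','w3'):
    T=np.load(n+'.npy');im=cv2.imread(f'pics/{n}.png')
    u=proj('wrist',[[.526,-.025,.1]],T)[0].astype(int);print(u)
    x,y=max(u[0]-80,0),max(u[1]-80,0);out.append(cv2.resize(im[y:y+160,x:x+160],(400,400),interpolation=cv2.INTER_CUBIC)); print(x,y)
cv2.imwrite('pics/c2.png',np.c_[tuple(out)])
E
```

```text
post {'position': [314.1, 211.9], 'conf': 0.75} [ 0.5255 -0.0248  0.    ]
post {'position': [311.2, 210.9], 'conf': 0.58} [ 0.5289 -0.0245  0.    ]
pin_nominal {'position': [313.4, 239.4], 'conf': 0.72} [ 0.5254 -0.0239  0.1015]
pin_nominal {'position': [311.7, 237.2], 'conf': 0.62} [ 0.5274 -0.0251  0.1015]
t4.52 tcp [ 0.5258 -0.0293  0.2104] yaw-156.9 q7 -2.73 w0.0920 F [0.5 0.2 0.2]
 shift now-axes mm [  90.3 -157.   204.1]  after-turn axes [  90.4 -234.4 -106.5]  rotvec [-1.342e+00  1.000e-03 -5.000e-04]
[314 234]
234 154
[313 237]
233 157Traceback (most recent call last):
  File "<stdin>", line 8, in <module>
cv2.error: OpenCV(4.12.0) /io/opencv/modules/imgcodecs/src/loadsave.cpp:1058: error: (-215:Assertion failed) image.channels() == 1 || image.channels() == 3 || image.channels() == 4 in function 'imwrite_'
```

Run:
```python
import cv2
out=[]
for n,x,y in(('w2',254,165),('w3',254,165)):
    im=cv2.imread(f'pics/{n}.png');out.append(cv2.resize(im[y:y+120,x:x+120],(400,400),interpolation=cv2.INTER_CUBIC))
cv2.imwrite('pics/c2.png',cv2.hconcat(out))
```

```text
(no output)
```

View pics/c2.png

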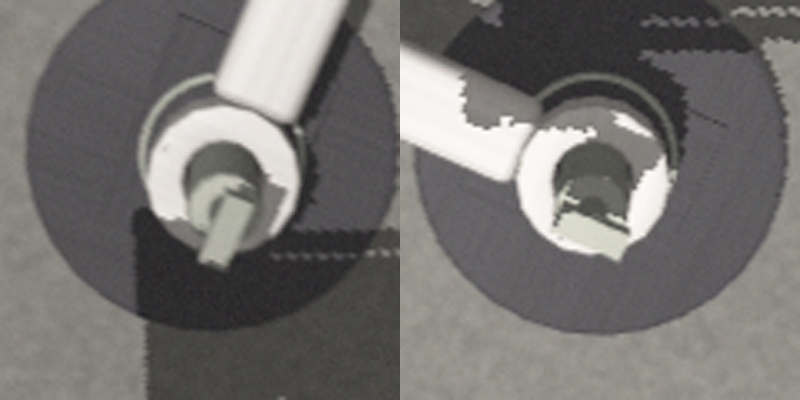

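Run:
```python
from h import *
px={'w2':[(321.8,234)],'w3':[(312.2,234.9)]}
A=[];b=[]
for n in px:
    T=np.load(n+'.npy');p=atz('wrist',px[n][0],.105,T);print(n,p.round(4))
    A.append(np.c_[np.eye(2),T[:2,1:3]]);b+=list(p[:2])
print(np.linalg.solve(np.vstack(A),b).round(4))
T=np.load('w2.npy');f=lambda u,v,x0:atz('wrist',(254+(u-x0)*.3,165+v*.3),.105,T)
for e in([(237,195),(213,265)],):
    d=f(*e[0],0)-f(*e[1],0);print(np.degrees(np.arctan2(d[1],d[0])),np.linalg.norm(d))
# link edges left image: (345,25)-(300,122) and (243,20)-(215,90) at z~.05
T3=np.load('w3.npy');g=lambda n,u,v:atz('wrist',(u,v),.05,np.load(n+'.npy'))
d=g('w2',386,42)-g('w2',315,212);print('w1 link rough',np.degrees(np.arctan2(d[1],d[0])),np.linalg.norm(d))
```

```text
w2 [ 0.5302 -0.0294  0.105 ]
w3 [ 0.5282 -0.028   0.105 ]
[ 5.299e-01 -2.770e-02  1.700e-03  4.000e-04]
3.44419368876422 0.018310679737879747
w1 link rough -0.8587157333459486 0.15425576836826524
```

Pin top is at about (0.530,-0.028) and the foot's yaw is about 0°. Wrist camera bias is about 1.7 mm along tool y. Next, the spacer.

Call:
servo_tool:
  steps:
    - {"xyz": [0, 0, 0], "delta_rot": [-0.122, 0, 0], "hand": -1}
    - {"xyz": [0, 0, 0], "delta_rot": [-0.122, 0, 0], "hand": -1}
    - {"xyz": [0, 0, 0], "delta_rot": [-0.122, 0, 0], "hand": -1}
    - {"xyz": [0, 0, 0], "delta_rot": [-0.122, 0, 0], "hand": -1}
    - {"xyz": [0, 0, 0], "delta_rot": [-0.122, 0, 0], "hand": -1}
    - {"xyz": [0, 0, 0], "delta_rot": [-0.122, 0, 0], "hand": -1}
    - {"xyz": [0, 0, 0], "delta_rot": [-0.122, 0, 0], "hand": -1}
    - {"xyz": [0, 0, 0], "delta_rot": [-0.122, 0, 0], "hand": -1}

```text
time: 5.18
tcp_pos: [0.5259, -0.0291, 0.2104]
orientation: [0.065, -0.704, 0.065, 0.704]
force: [0.3, -0.3, -0.6]
gripper_width: 0.0919
```

Call:
servo_tool:
  steps:
    - {"xyz": [0, 0, 0], "delta_rot": [-0.122, 0, 0], "hand": -1}
    - {"xyz": [0, 0, 0], "delta_rot": [-0.122, 0, 0], "hand": -1}
    - {"xyz": [0, 0, 0], "delta_rot": [-0.122, 0, 0], "hand": -0.3}
    - {"xyz": [0, -0.0335, -0.0152], "delta_rot": [0, 0, 0], "hand": -0.3}
    - {"xyz": [0, -0.0335, -0.0152], "delta_rot": [0, 0, 0], "hand": -0.3}
    - {"xyz": [0, -0.0335, -0.0152], "delta_rot": [0, 0, 0], "hand": -0.3}
    - {"xyz": [0, -0.0335, -0.0152], "delta_rot": [0, 0, 0], "hand": -0.3}
    - {"xyz": [0, -0.0335, -0.0152], "delta_rot": [0, 0, 0], "hand": -0.3}

```text
time: 5.85
tcp_pos: [0.5719, 0.1506, 0.2104]
orientation: [-0.061, -0.704, -0.062, 0.705]
force: [1.6, 0.2, 0.2]
gripper_width: 0.0605
```

Call:
servo_tool:
  steps:
    - {"xyz": [0.025, -0.0335, -0.0152], "delta_rot": [0, 0, 0], "hand": -0.3}
    - {"xyz": [0.025, -0.0335, -0.0152], "delta_rot": [0, 0, 0], "hand": -0.3}
    - {"xyz": [0.01, 0, 0], "delta_rot": [0, 0, 0], "hand": -0.3}
    - {"xyz": [0, 0, 0], "delta_rot": [0, 0, 0], "hand": -0.3}
    - {"xyz": [0, 0, 0], "delta_rot": [0, 0, 0], "hand": -0.3}
    - {"xyz": [0, 0, 0], "delta_rot": [0, 0, 0], "hand": -0.3}
    - {"xyz": [0, 0, 0], "delta_rot": [0, 0, 0], "hand": -0.3}
    - {"xyz": [0, 0, 0], "delta_rot": [0, 0, 0], "hand": -0.3}

```text
time: 6.52
tcp_pos: [0.5894, 0.2148, 0.1547]
orientation: [0.061, 0.705, 0.061, -0.704]
force: [0.2, 1.1, -0.2]
gripper_width: 0.0597
```

Run:
```python
from h import *
im,T=snap('wrist','w4.png'); np.save('w4.npy',T)
l=arm.look_for('wrist','spacer');print([(np.round(a['position']),round(a['conf'],2)) for a in l])
hsv=cv2.cvtColor(im,cv2.COLOR_RGB2HSV)
m=((hsv[:,:,1]<40)&(hsv[:,:,2]>165)).astype(np.uint8)
n,lab,st,ce=cv2.connectedComponentsWithStats(m)
for i in range(1,n):
    if st[i,4]>200: print(st[i],ce[i].round(1),atz('wrist',ce[i],.02,T).round(4))
go(.59,.22,.005,100)
```

```text
[(array([343., 296.]), 0.98), (array([270., 280.]), 0.85), (array([372., 149.]), 0.74), (array([226., 182.]), 0.7), (array([317., 231.]), 0.67)]
[  85    0  144  118 2935] [172.2  48.8] [0.7075 0.3464 0.02  ]
[164  83  24  35 373] [177.5 100.5] [0.6715 0.3406 0.02  ]
[ 574  186   66  134 2860] [616.4 250.1] [ 0.6131 -0.0507  0.02  ]
[295 206  38  20 298] [312.5 213.6] [0.5998 0.22   0.02  ]
t6.62 tcp [0.5892 0.2152 0.1544] yaw-80.1 q7 -1.91 w0.0600 F [0.5 0.6 0.3]
 shift now-axes mm [149.4  -4.6  -1.6]  after-turn axes [149.4  -4.6  -1.6]  rotvec [-0.0011 -0.0004  0.    ]
```

View pics/w4.png

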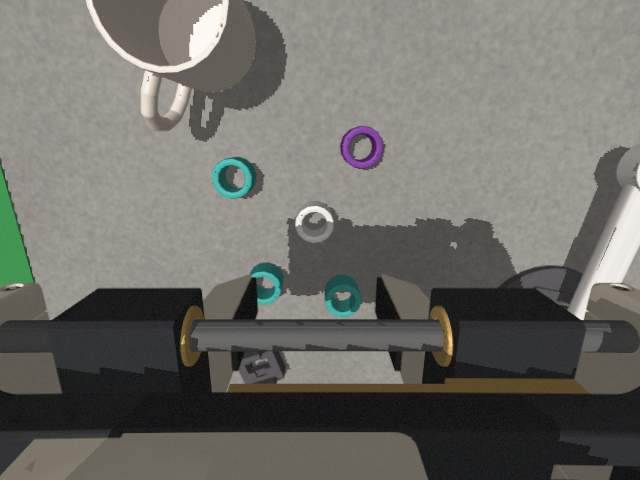

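The spacer's top rim is centred at about (315,222). The turquoise tubes are at (235,178), (268,283) and (343,296), and the purple one at (362,147).

Run:
```python
from h import *
T=np.load('w4.npy'); B=T[:3,1]*.0017+T[:3,2]*.0004
S=atz('wrist',(315,222),.025,T)-B; print('spacer',S.round(4))
for u in((235,178),(268,283),(343,296),(362,147)):
    P=atz('wrist',u,.025,T)-B; d=P-S; print(P.round(3),'along jaw/z mm',(d@T[:3,1]*1e3).round(),(d@T[:3,2]*1e3).round())
print((atz('wrist',(335,222),.025,T)-atz('wrist',(295,222),.025,T)))
go(S[0],S[1],.006,100)
```

```text
spacer [0.5941 0.2185 0.025 ]
[0.62  0.29  0.025] along jaw/z mm -66.0 -38.0
[0.531 0.251 0.025] along jaw/z mm -43.0 57.0
[0.53  0.181 0.025] along jaw/z mm 26.0 70.0
[0.662 0.192 0.025] along jaw/z mm 38.0 -62.0
[ 0.00589686 -0.0339523   0.        ]
t6.62 tcp [0.5892 0.2152 0.1544] yaw-80.1 q7 -1.91 w0.0600 F [0.5 0.6 0.3]
 shift now-axes mm [148.4  -2.4  -5.4]  after-turn axes [148.4  -2.4  -5.4]  rotvec [-0.0011 -0.0004  0.    ]
```

Call:
servo_tool:
  steps:
    - {"xyz": [0.03, -0.0024, -0.0054], "delta_rot": [0, 0, 0], "hand": -0.3}
    - {"xyz": [0.03, 0, 0], "delta_rot": [0, 0, 0], "hand": -0.3}
    - {"xyz": [0.03, 0, 0], "delta_rot": [0, 0, 0], "hand": -0.3}
    - {"xyz": [0.03, 0, 0], "delta_rot": [0, 0, 0], "hand": -0.3}
    - {"xyz": [0.0284, 0, 0], "delta_rot": [0, 0, 0], "hand": -0.3}
    - {"xyz": [0, 0, 0], "delta_rot": [0, 0, 0], "hand": -0.3}
    - {"xyz": [0, 0, 0], "delta_rot": [0, 0, 0], "hand": -0.3}
    - {"xyz": [0, 0, 0], "delta_rot": [0, 0, 0], "hand": 1}
  grip_force: 15

```text
time: 7.28
tcp_pos: [0.5936, 0.2191, 0.0053]
orientation: [-0.062, -0.704, -0.062, 0.705]
force: [1.1, -0.3, 0.3]
gripper_width: 0.0564
```

Call:
servo_tool:
  steps:
    - {"xyz": [0, 0, 0], "delta_rot": [0, 0, 0], "hand": 1}
    - {"xyz": [0, 0, 0], "delta_rot": [0, 0, 0], "hand": 1}
    - {"xyz": [0, 0, 0], "delta_rot": [0, 0, 0], "hand": 1}
    - {"xyz": [0, 0, 0], "delta_rot": [0, 0, 0], "hand": 1}
    - {"xyz": [-0.02, 0, 0], "delta_rot": [0, 0, 0], "hand": 1}
    - {"xyz": [-0.04, 0, 0], "delta_rot": [0, 0, 0], "hand": 1}
    - {"xyz": [-0.04, 0, 0], "delta_rot": [0, 0, 0], "hand": 1}
    - {"xyz": [-0.04, 0, 0], "delta_rot": [0, 0, 0], "hand": 1}

```text
time: 7.95
tcp_pos: [0.5929, 0.219, 0.1464]
orientation: [-0.062, -0.704, -0.062, 0.705]
force: [1.9, 1.2, -0.7]
gripper_width: 0.0331
```

Run:
```python
from h import *
go(.530,-.0277,.15,100)
```

```text
t7.95 tcp [0.5929 0.219  0.1464] yaw-80.0 q7 -1.92 w0.0331 F [ 1.9  1.2 -0.7]
 shift now-axes mm [ -3.3 232.  104.9]  after-turn axes [ -3.6 232.  104.8]  rotvec [ 0.0002  0.0021 -0.0002]
```

Gripped: the opening reads 33 mm for the 34 mm tube. While carrying it I'll enlarge the pin crops to get a better xy.

Run:
```python
import cv2
out=[]
for n,x,y in(('w2',290,205),('w3',285,205)):
    im=cv2.imread(f'pics/{n}.png')[y:y+50,x:x+50];out.append(cv2.convertScaleAbs(cv2.resize(im,(400,400),interpolation=cv2.INTER_CUBIC),alpha=1.2))
cv2.imwrite('pics/c3.png',cv2.hconcat(out))
```

```text
(no output)
```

View pics/c3.png

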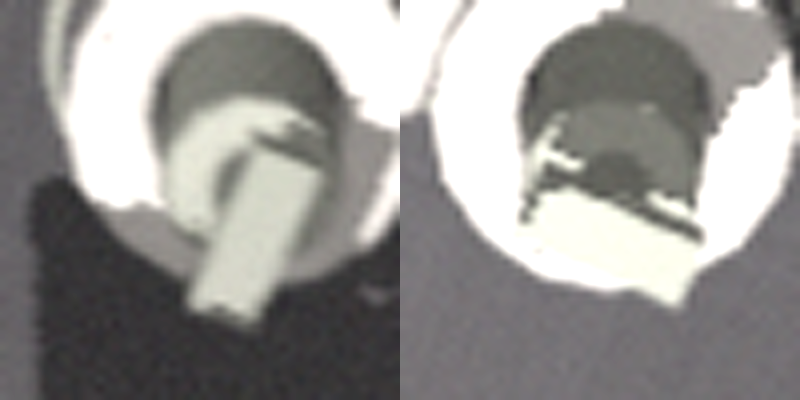

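Call:
servo_tool:
  steps:
    - {"xyz": [-0.02, 0, 0], "delta_rot": [0, 0, 0], "hand": 1}
    - {"xyz": [0, 0.033, 0.015], "delta_rot": [0, 0, 0], "hand": 1}
    - {"xyz": [0, 0.033, 0.015], "delta_rot": [0, 0, 0], "hand": 1}
    - {"xyz": [0, 0.033, 0.015], "delta_rot": [0, 0, 0], "hand": 1}
    - {"xyz": [0, 0.033, 0.015], "delta_rot": [0, 0, 0], "hand": 1}
    - {"xyz": [0, 0.033, 0.015], "delta_rot": [0, 0, 0], "hand": 1}
    - {"xyz": [0, 0.033, 0.015], "delta_rot": [0, 0, 0], "hand": 1}
    - {"xyz": [0, 0.033, 0.015], "delta_rot": [0, 0, 0], "hand": 1}

```text
time: 8.62
tcp_pos: [0.5295, -0.0281, 0.1654]
orientation: [-0.062, -0.704, -0.062, 0.705]
force: [0.7, -1.3, -1.0]
gripper_width: 0.0331
```

Run:
```python
from h import *
from scipy.optimize import least_squares
ob=[('w2',(321.6,234.1),.105,1),('w3',(311.1,234.6),.105,1),('w2',(320.5,227.0),.083,.5),('w3',(310.7,228.3),.083,.5)]
ob+=[]
def res(p):
    r=[]
    for n,u,z,w in ob:
        T=np.load(n+'.npy'); q=proj('wrist',[[p[0],p[1],z+p[2]]+T[:3,1]*p[3]+T[:3,2]*p[4]],T)[0]
        r+=list((q-u)*w)
    return np.r_[r,p[2]/.002,p[3]/.0015,p[4]/.0015]
s=least_squares(res,[.53,-.028,0,0,0],x_scale=[.01]*5);print(s.x.round(4),s.fun.round(1))
T=np.load('w2.npy');c=[(257,147),(323,165),(258,325),(188,308)]
P=[atz('wrist',(290+u/8,205+v/8),.105,T) for u,v in c]
d=P[0]+P[1]-P[2]-P[3];print('yaw',np.degrees(np.arctan2(d[1],d[0])),np.linalg.norm(d)/2)
T=np.load('w3.npy');c=[(145,188),(300,238),(283,306),(122,228)]
P=[atz('wrist',(285+u/8,205+v/8),.105,T) for u,v in c]
d=P[0]+P[3]-P[1]-P[2];print('yaw',np.degrees(np.arctan2(d[1],d[0])),np.linalg.norm(d)/2)
go(s.x[0],s.x[1],.13,100)
```

```text
[ 5.302e-01 -2.790e-02  4.000e-04  1.000e-04  8.000e-04] [-0.3 -0.1 -0.   0.   0.2 -0.   0.4 -0.4  0.2  0.1  0.6]
yaw -0.1554976662468261 0.01791349661194498
yaw 0.3975456048879782 0.017079237518129876
t8.62 tcp [ 0.5295 -0.0281  0.1654] yaw-80.0 q7 -1.50 w0.0331 F [ 0.7 -1.3 -1. ]
 shift now-axes mm [35.4 -0.  -0.7]  after-turn axes [35.4 -0.  -0.7]  rotvec [ 0.0003  0.0007 -0.0001]
```

Call:
servo_tool:
  steps:
    - {"xyz": [0.025, 0, 0], "delta_rot": [0, 0, 0], "hand": 1}
    - {"xyz": [0.021, 0, 0], "delta_rot": [0, 0, 0], "hand": 1}
    - {"xyz": [0.002, 0, 0], "delta_rot": [0, 0, 0], "hand": 1}
    - {"xyz": [0.002, 0, 0], "delta_rot": [0, 0, 0], "hand": 1}
    - {"xyz": [0.002, 0, 0], "delta_rot": [0, 0, 0], "hand": 1}
    - {"xyz": [0.0015, 0, 0], "delta_rot": [0, 0, 0], "hand": 1}
    - {"xyz": [0.0015, 0, 0], "delta_rot": [0, 0, 0], "hand": 1}
    - {"xyz": [0.001, 0, 0], "delta_rot": [0, 0, 0], "hand": 1}

```text
time: 9.28
tcp_pos: [0.5308, -0.0261, 0.1096]
orientation: [0.062, 0.704, 0.062, -0.704]
force: [0.1, -0.3, 0.1]
gripper_width: 0.0329
```

Call:
servo_tool:
  steps:
    - {"xyz": [0.001, 0, 0], "delta_rot": [0, 0, 0], "hand": 1}
    - {"xyz": [0.001, 0, 0], "delta_rot": [0, 0, 0], "hand": 1}
    - {"xyz": [0.001, 0, 0], "delta_rot": [0, 0, 0], "hand": 1}
    - {"xyz": [0.001, 0, 0], "delta_rot": [0, 0, 0], "hand": 1}
    - {"xyz": [0.001, 0, 0], "delta_rot": [0, 0, 0], "hand": 1}
    - {"xyz": [0, 0, 0], "delta_rot": [0, 0, 0], "hand": 1}
    - {"xyz": [0, 0, 0], "delta_rot": [0, 0, 0], "hand": 1}
    - {"xyz": [0, 0, 0], "delta_rot": [0, 0, 0], "hand": 1}

```text
time: 9.95
tcp_pos: [0.5303, -0.0265, 0.1041]
orientation: [-0.062, -0.704, -0.062, 0.705]
force: [-0.3, -0.1, -0.7]
gripper_width: 0.0332
```

Run:
```python
from h import *
P=[]
for k in range(5):
    P.append(np.r_[arm.read_state()['tcp_pos'],arm.read_state()['force']]); arm.snapshot('top')
print(np.round(P,4))
```

```text
[[ 0.5303 -0.0265  0.1041 -0.3    -0.0501 -0.6775]
 [ 0.5303 -0.0265  0.1042 -0.4716  0.2376  0.0517]
 [ 0.5303 -0.0265  0.1042  0.0165 -0.1228 -0.7293]
 [ 0.5303 -0.0265  0.1041 -0.8026 -0.1627 -0.9156]
 [ 0.5303 -0.0265  0.1042 -0.2173 -0.1907 -0.1407]]
```

Call:
servo_tool:
  steps:
    - {"xyz": [0.001, 0.001, 0.0008], "delta_rot": [0, 0, 0], "hand": 1}
    - {"xyz": [0.002, 0, 0], "delta_rot": [0, 0, 0], "hand": 1}
    - {"xyz": [0.002, 0, 0], "delta_rot": [0, 0, 0], "hand": 1}
    - {"xyz": [0.002, 0, 0], "delta_rot": [0, 0, 0], "hand": 1}
    - {"xyz": [0.002, 0, 0], "delta_rot": [0, 0, 0], "hand": 1}
    - {"xyz": [0.001, 0, 0], "delta_rot": [0, 0, 0], "hand": 1}
    - {"xyz": [0, 0, 0], "delta_rot": [0, 0, 0], "hand": 1}
    - {"xyz": [0, 0, 0], "delta_rot": [0, 0, 0], "hand": 1}

```text
time: 10.87
tcp_pos: [0.5296, -0.0276, 0.094]
orientation: [-0.062, -0.704, -0.062, 0.705]
force: [1.5, -1.0, -2.4]
gripper_width: 0.033
```

Call:
servo_tool:
  steps:
    - {"xyz": [0.001, 0, 0], "delta_rot": [0, 0, 0], "hand": 1}
    - {"xyz": [0.001, 0, 0], "delta_rot": [0, 0, 0], "hand": 1}
    - {"xyz": [0.001, 0, 0], "delta_rot": [0, 0, 0], "hand": 1}
    - {"xyz": [0.001, 0, 0], "delta_rot": [0, 0, 0], "hand": 1}
    - {"xyz": [0, 0, 0], "delta_rot": [0, 0, 0], "hand": 1}
    - {"xyz": [0, 0, 0], "delta_rot": [0, 0, 0], "hand": 1}
    - {"xyz": [0, 0, 0], "delta_rot": [0, 0, 0], "hand": 1}
    - {"xyz": [0, 0, 0], "delta_rot": [0, 0, 0], "hand": 1}

```text
time: 11.53
tcp_pos: [0.5297, -0.0276, 0.0901]
orientation: [-0.062, -0.704, -0.062, 0.705]
force: [0.5, 1.1, -1.2]
gripper_width: 0.0329
```

Call:
servo_tool:
  steps:
    - {"xyz": [0.001, 0, 0], "delta_rot": [0, 0, 0], "hand": 1}
    - {"xyz": [0.001, 0, 0], "delta_rot": [0, 0, 0], "hand": 1}
    - {"xyz": [0.001, 0, 0], "delta_rot": [0, 0, 0], "hand": 1}
    - {"xyz": [0, 0, 0], "delta_rot": [0, 0, 0], "hand": 1}
    - {"xyz": [0, 0, 0], "delta_rot": [0, 0, 0], "hand": 1}
    - {"xyz": [0, 0, 0], "delta_rot": [0, 0, 0], "hand": 1}
    - {"xyz": [0, 0, 0], "delta_rot": [0, 0, 0], "hand": 1}
    - {"xyz": [0, 0, 0], "delta_rot": [0, 0, 0], "hand": 1}

```text
time: 12.2
tcp_pos: [0.5297, -0.0276, 0.0871]
orientation: [-0.062, -0.704, -0.062, 0.705]
force: [1.1, -0.3, -1.0]
gripper_width: 0.0328
```

Call:
servo_tool:
  steps:
    - {"xyz": [0.001, 0, 0], "delta_rot": [0, 0, 0], "hand": 1}
    - {"xyz": [0.001, 0, 0], "delta_rot": [0, 0, 0], "hand": 1}
    - {"xyz": [0, 0, 0], "delta_rot": [0, 0, 0], "hand": 1}
    - {"xyz": [0, 0, 0], "delta_rot": [0, 0, 0], "hand": 1}
    - {"xyz": [0, 0, 0], "delta_rot": [0, 0, 0], "hand": 1}
    - {"xyz": [0, 0, 0], "delta_rot": [0, 0, 0], "hand": 1}
    - {"xyz": [0, 0, 0], "delta_rot": [0, 0, 0], "hand": 1}
    - {"xyz": [0, 0, 0], "delta_rot": [0, 0, 0], "hand": 1}

```text
time: 12.87
tcp_pos: [0.5297, -0.0276, 0.0851]
orientation: [-0.062, -0.704, -0.062, 0.705]
force: [1.4, -0.4, -1.6]
gripper_width: 0.0333
```

Call:
servo_tool:
  steps:
    - {"xyz": [0.001, 0, 0], "delta_rot": [0, 0, 0], "hand": 1}
    - {"xyz": [0.001, 0, 0], "delta_rot": [0, 0, 0], "hand": 1}
    - {"xyz": [0.001, 0, 0], "delta_rot": [0, 0, 0], "hand": 1}
    - {"xyz": [0.001, 0, 0], "delta_rot": [0, 0, 0], "hand": 1}
    - {"xyz": [0.001, 0, 0], "delta_rot": [0, 0, 0], "hand": 1}
    - {"xyz": [0, 0, 0], "delta_rot": [0, 0, 0], "hand": 1}
    - {"xyz": [0, 0, 0], "delta_rot": [0, 0, 0], "hand": 1}
    - {"xyz": [0, 0, 0], "delta_rot": [0, 0, 0], "hand": 1}

```text
time: 13.53
tcp_pos: [0.5297, -0.0276, 0.08]
orientation: [-0.062, -0.704, -0.062, 0.705]
force: [1.9, 1.0, -1.2]
gripper_width: 0.0331
```

Call:
servo_tool:
  steps:
    - {"xyz": [0.0025, 0, 0], "delta_rot": [0, 0, 0], "hand": 1}
    - {"xyz": [0.0025, 0, 0], "delta_rot": [0, 0, 0], "hand": 1}
    - {"xyz": [0.0025, 0, 0], "delta_rot": [0, 0, 0], "hand": 1}
    - {"xyz": [0.0025, 0, 0], "delta_rot": [0, 0, 0], "hand": 1}
    - {"xyz": [0.0025, 0, 0], "delta_rot": [0, 0, 0], "hand": 1}
    - {"xyz": [0.0025, 0, 0], "delta_rot": [0, 0, 0], "hand": 1}
    - {"xyz": [0.002, 0, 0], "delta_rot": [0, 0, 0], "hand": 1}
    - {"xyz": [0, 0, 0], "delta_rot": [0, 0, 0], "hand": 1}

```text
time: 14.2
tcp_pos: [0.5297, -0.0276, 0.0627]
orientation: [-0.062, -0.704, -0.062, 0.705]
force: [2.7, 0.8, -1.9]
gripper_width: 0.033
```

Call:
servo_tool:
  steps:
    - {"xyz": [0.001, 0, 0], "delta_rot": [0, 0, 0], "hand": 1}
    - {"xyz": [0.001, 0, 0], "delta_rot": [0, 0, 0], "hand": 1}
    - {"xyz": [0.001, 0, 0], "delta_rot": [0, 0, 0], "hand": 1}
    - {"xyz": [0.001, 0, 0], "delta_rot": [0, 0, 0], "hand": 1}
    - {"xyz": [0, 0, 0], "delta_rot": [0, 0, 0], "hand": 1}
    - {"xyz": [0, 0, 0], "delta_rot": [0, 0, 0], "hand": 1}
    - {"xyz": [0, 0, 0], "delta_rot": [0, 0, 0], "hand": 1}
    - {"xyz": [0, 0, 0], "delta_rot": [0, 0, 0], "hand": 1}

```text
time: 14.87
tcp_pos: [0.5297, -0.0276, 0.0591]
orientation: [-0.062, -0.704, -0.062, 0.705]
force: [4.6, 0.6, -2.4]
gripper_width: 0.0329
```

Call:
servo_tool:
  steps:
    - {"xyz": [0, 0, -0.0005], "delta_rot": [0, 0, 0], "hand": 1}
    - {"xyz": [0.001, 0, 0], "delta_rot": [0, 0, 0], "hand": 1}
    - {"xyz": [0.001, 0, 0], "delta_rot": [0, 0, 0], "hand": 1}
    - {"xyz": [0, 0, 0], "delta_rot": [0, 0, 0], "hand": 1}
    - {"xyz": [0, 0, 0], "delta_rot": [0, 0, 0], "hand": 1}
    - {"xyz": [0, 0, 0], "delta_rot": [0, 0, 0], "hand": 1}
    - {"xyz": [0, 0, 0], "delta_rot": [0, 0, 0], "hand": 1}
    - {"xyz": [0, 0, 0], "delta_rot": [0, 0, 0], "hand": 1}

```text
time: 15.53
tcp_pos: [0.5299, -0.0277, 0.0574]
orientation: [-0.062, -0.704, -0.062, 0.705]
force: [0.5, 0.8, 6.2]
gripper_width: 0.0331
```

Call:
servo_tool:
  steps:
    - {"xyz": [0.001, 0, 0], "delta_rot": [0, 0, 0], "hand": 1}
    - {"xyz": [0.001, 0, 0], "delta_rot": [0, 0, 0], "hand": 1}
    - {"xyz": [0, 0, 0], "delta_rot": [0, 0, 0], "hand": 1}
    - {"xyz": [0, 0, 0], "delta_rot": [0, 0, 0], "hand": 1}
    - {"xyz": [0, 0, 0], "delta_rot": [0, 0, 0], "hand": 1}
    - {"xyz": [0, 0, 0], "delta_rot": [0, 0, 0], "hand": 1}
    - {"xyz": [0, 0, 0], "delta_rot": [0, 0, 0], "hand": 1}
    - {"xyz": [0, 0, 0], "delta_rot": [0, 0, 0], "hand": 1}

```text
time: 16.2
tcp_pos: [0.53, -0.0276, 0.0558]
orientation: [-0.062, -0.704, -0.062, 0.705]
force: [-2.0, 0.7, 11.9]
gripper_width: 0.0332
```

The spacer has met the hub: force rises from TCP z ≈ 0.058. Release it, rise and go to the washer.

Call:
servo_tool:
  steps:
    - {"xyz": [-0.001, 0, 0], "delta_rot": [0, 0, 0], "hand": 0.1}
    - {"xyz": [0, 0, 0], "delta_rot": [0, 0, 0], "hand": 0.0}
    - {"xyz": [0, 0, 0], "delta_rot": [0, 0, 0], "hand": 0.0}
    - {"xyz": [0, 0, 0], "delta_rot": [0, 0, 0], "hand": -0.2}
    - {"xyz": [-0.03, 0, 0], "delta_rot": [0, 0, 0], "hand": -0.2}
    - {"xyz": [-0.04, 0, 0], "delta_rot": [0, 0, 0], "hand": -0.2}
    - {"xyz": [-0.04, 0, 0], "delta_rot": [0, 0, 0], "hand": -0.2}
    - {"xyz": [-0.02, 0.033, 0.02], "delta_rot": [0, 0, 0], "hand": -0.3}

```text
time: 16.87
tcp_pos: [0.5208, -0.0552, 0.1898]
orientation: [0.064, 0.706, 0.066, -0.702]
force: [2.1, -0.4, 0.3]
gripper_width: 0.0581
```

Call:
servo_tool:
  steps:
    - {"xyz": [0, 0.0306, 0.0192], "delta_rot": [0, 0, 0], "hand": -0.3}
    - {"xyz": [0, 0.0306, 0.0192], "delta_rot": [0, 0, 0], "hand": -0.3}
    - {"xyz": [0, 0.0306, 0.0192], "delta_rot": [0, 0, 0], "hand": -0.3}
    - {"xyz": [0.02, 0.0306, 0.0192], "delta_rot": [0, 0, 0], "hand": -0.3}
    - {"xyz": [0.02, 0.0306, 0.0192], "delta_rot": [0, 0, 0], "hand": -0.3}
    - {"xyz": [0.02, 0, 0], "delta_rot": [0, 0, 0], "hand": -0.3}
    - {"xyz": [0, 0, 0], "delta_rot": [0, 0, 0], "hand": -0.3}
    - {"xyz": [0, 0, 0], "delta_rot": [0, 0, 0], "hand": -0.3}

```text
time: 17.53
tcp_pos: [0.448, -0.2288, 0.1248]
orientation: [-0.061, -0.703, -0.062, 0.706]
force: [0.3, 0.3, 0.6]
gripper_width: 0.0596
```

Call:
servo_tool:
  steps:
    - {"xyz": [0, 0, 0], "delta_rot": [0, 0, 0], "hand": -0.3}
    - {"xyz": [0, 0, 0], "delta_rot": [0, 0, 0], "hand": -0.3}
    - {"xyz": [0, 0, 0], "delta_rot": [0, 0, 0], "hand": -0.3}
    - {"xyz": [0, 0, 0], "delta_rot": [0, 0, 0], "hand": -0.3}
    - {"xyz": [0, 0, 0], "delta_rot": [0, 0, 0], "hand": -0.3}
    - {"xyz": [0, 0, 0], "delta_rot": [0, 0, 0], "hand": -0.3}
    - {"xyz": [0, 0, 0], "delta_rot": [0, 0, 0], "hand": -0.3}
    - {"xyz": [0, 0, 0], "delta_rot": [0, 0, 0], "hand": -0.3}

```text
time: 18.2
tcp_pos: [0.4489, -0.2293, 0.1255]
orientation: [-0.062, -0.704, -0.062, 0.705]
force: [0.8, 0.1, 0.5]
gripper_width: 0.0597
```

Run:
```python
from h import *
snap('top','t2.png'); im,T=snap('wrist','w5.png'); np.save('w5.npy',T)
l=arm.look_for('wrist','washer');print([(np.round(a['position']),round(a['conf'],2)) for a in l])
g=cv2.cvtColor(im,cv2.COLOR_RGB2GRAY); print(g[230:280,300:340].mean())
go(.448,-.231,.003,100)
a=cv2.resize(im[120:330,200:440][:,:,::-1].copy(),None,fx=1.6,fy=1.6)
b=cv2.resize(cv2.imread('pics/t2.png')[220:300,270:350],(336,336),interpolation=cv2.INTER_CUBIC)
cv2.imwrite('pics/c5.png',cv2.hconcat([a,b]))
```

```text
[(array([319., 238.]), 0.75)]
88.116
t18.35 tcp [ 0.4488 -0.2294  0.1254] yaw-80.0 q7 -1.05 w0.0597 F [ 0.3 -0.1  0.2]
 shift now-axes mm [122.4   1.4   0.9]  after-turn axes [122.4   1.4   1.1]  rotvec [ 0.0001  0.0011 -0.    ]
```

View pics/c5.png

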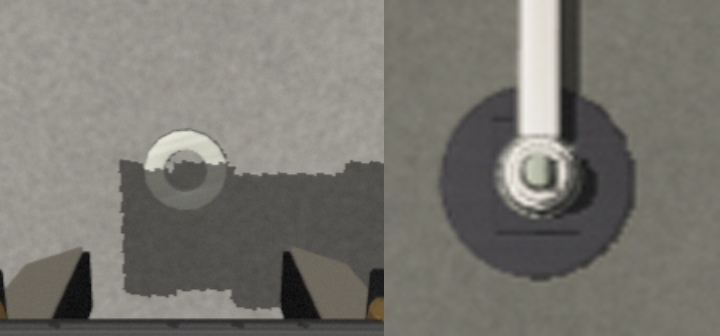

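Run:
```python
from h import *
T=np.load('w5.npy'); B=T[:3,1]*.0001+T[:3,2]*.0008
S=atz('wrist',(316.2,226),.006,T)-B; print(S.round(4),np.linalg.norm(atz('wrist',(342,226),.006,T)-atz('wrist',(290.6,226),.006,T)))
go(S[0],S[1],.002,100)
```

```text
[ 0.4533 -0.2284  0.006 ] 0.04284868756444568
t18.35 tcp [ 0.4488 -0.2294  0.1254] yaw-80.0 q7 -1.05 w0.0597 F [ 0.3 -0.1  0.2]
 shift now-axes mm [123.4  -0.3  -4.7]  after-turn axes [123.4  -0.3  -4.6]  rotvec [ 0.0001  0.0011 -0.    ]
```

Call:
servo_tool:
  steps:
    - {"xyz": [0.03, 0, -0.0047], "delta_rot": [0, 0, 0], "hand": -0.3}
    - {"xyz": [0.03, 0, 0], "delta_rot": [0, 0, 0], "hand": -0.3}
    - {"xyz": [0.03, 0, 0], "delta_rot": [0, 0, 0], "hand": -0.3}
    - {"xyz": [0.025, 0, 0], "delta_rot": [0, 0, 0], "hand": -0.3}
    - {"xyz": [0.006, 0, 0], "delta_rot": [0, 0, 0], "hand": -0.3}
    - {"xyz": [0.0024, 0, 0], "delta_rot": [0, 0, 0], "hand": -0.3}
    - {"xyz": [0, 0, 0], "delta_rot": [0, 0, 0], "hand": -0.3}
    - {"xyz": [0, 0, 0], "delta_rot": [0, 0, 0], "hand": -0.3}

```text
time: 19.02
tcp_pos: [0.4543, -0.229, 0.0033]
orientation: [0.062, 0.705, 0.061, -0.704]
force: [-0.7, -0.3, -0.7]
gripper_width: 0.0598
```

Call:
servo_tool:
  steps:
    - {"xyz": [0, 0, 0], "delta_rot": [0, 0, 0], "hand": 1}
    - {"xyz": [0, 0, 0], "delta_rot": [0, 0, 0], "hand": 1}
    - {"xyz": [0, 0, 0], "delta_rot": [0, 0, 0], "hand": 1}
    - {"xyz": [0, 0, 0], "delta_rot": [0, 0, 0], "hand": 1}
    - {"xyz": [0, 0, 0], "delta_rot": [0, 0, 0], "hand": 1}
    - {"xyz": [-0.002, 0, 0], "delta_rot": [0, 0, 0], "hand": 1}
    - {"xyz": [-0.002, 0, 0], "delta_rot": [0, 0, 0], "hand": 1}
    - {"xyz": [0, 0, 0], "delta_rot": [0, 0, 0], "hand": 1}

```text
time: 19.68
tcp_pos: [0.4534, -0.2287, 0.0064]
orientation: [-0.062, -0.704, -0.062, 0.705]
force: [0.7, 0.6, -0.7]
gripper_width: 0.0424
```

Run:
```python
from h import *
go(.5296,-.0279,.16,100)
```

```text
t19.68 tcp [ 0.4534 -0.2287  0.0064] yaw-80.0 q7 -1.08 w0.0424 F [ 0.7  0.6 -0.7]
 shift now-axes mm [-153.7 -184.4 -109.8]  after-turn axes [-153.6 -184.5 -109.9]  rotvec [ 0.0001  0.0007 -0.0002]
```

Call:
servo_tool:
  steps:
    - {"xyz": [-0.03, 0, 0], "delta_rot": [0, 0, 0], "hand": 1}
    - {"xyz": [-0.04, 0, 0], "delta_rot": [0, 0, 0], "hand": 1}
    - {"xyz": [-0.04, -0.0307, -0.0184], "delta_rot": [0, 0, 0], "hand": 1}
    - {"xyz": [-0.02, -0.0307, -0.0184], "delta_rot": [0, 0, 0], "hand": 1}
    - {"xyz": [-0.02, -0.0307, -0.0184], "delta_rot": [0, 0, 0], "hand": 1}
    - {"xyz": [0, -0.0307, -0.0184], "delta_rot": [0, 0, 0], "hand": 1}
    - {"xyz": [0, -0.0307, -0.0184], "delta_rot": [0, 0, 0], "hand": 1}
    - {"xyz": [0, -0.0307, -0.0184], "delta_rot": [0, 0, 0], "hand": 1}

```text
time: 20.35
tcp_pos: [0.5277, -0.0338, 0.1476]
orientation: [-0.062, -0.704, -0.061, 0.704]
force: [-0.0, -0.2, -0.5]
gripper_width: 0.0421
```

Call:
servo_tool:
  steps:
    - {"xyz": [0.02, 0, 0], "delta_rot": [0, 0, 0], "hand": 1}
    - {"xyz": [0.02, 0, 0], "delta_rot": [0, 0, 0], "hand": 1}
    - {"xyz": [0, 0, 0], "delta_rot": [0, 0, 0], "hand": 1}
    - {"xyz": [0, 0, 0], "delta_rot": [0, 0, 0], "hand": 1}
    - {"xyz": [0, 0, 0], "delta_rot": [0, 0, 0], "hand": 1}
    - {"xyz": [0, 0, 0], "delta_rot": [0, 0, 0], "hand": 1}
    - {"xyz": [0, 0, 0], "delta_rot": [0, 0, 0], "hand": 1}
    - {"xyz": [0, 0, 0], "delta_rot": [0, 0, 0], "hand": 1}

```text
time: 21.02
tcp_pos: [0.5276, -0.036, 0.1077]
orientation: [0.062, 0.704, 0.061, -0.704]
force: [-0.6, -0.1, -0.7]
gripper_width: 0.0423
```

Run:
```python
from h import *
go(.5302,-.0279,.109,100)
```

```text
t21.02 tcp [ 0.5276 -0.036   0.1077] yaw-80.0 q7 -1.48 w0.0423 F [-0.6 -0.1 -0.7]
 shift now-axes mm [-1.3 -7.5 -3.9]  after-turn axes [-1.3 -7.5 -3.9]  rotvec [-0.0007 -0.0001 -0.0004]
```

Call:
servo_tool:
  steps:
    - {"xyz": [-0.008, 0, 0], "delta_rot": [0, 0, 0], "hand": 1}
    - {"xyz": [0, -0.0075, -0.0039], "delta_rot": [0, 0, 0], "hand": 1}
    - {"xyz": [0, 0, 0], "delta_rot": [0, 0, 0], "hand": 1}
    - {"xyz": [0, 0, 0], "delta_rot": [0, 0, 0], "hand": 1}
    - {"xyz": [0, 0, 0], "delta_rot": [0, 0, 0], "hand": 1}
    - {"xyz": [0.003, 0, 0], "delta_rot": [0, 0, 0], "hand": 1}
    - {"xyz": [0, 0, 0], "delta_rot": [0, 0, 0], "hand": 1}
    - {"xyz": [0, 0, 0], "delta_rot": [0, 0, 0], "hand": 1}

```text
time: 21.68
tcp_pos: [0.5295, -0.0276, 0.1115]
orientation: [-0.062, -0.704, -0.062, 0.705]
force: [0.6, -0.5, 0.2]
gripper_width: 0.0422
```

Call:
servo_tool:
  steps:
    - {"xyz": [0.002, 0, 0], "delta_rot": [0, 0, 0], "hand": 1}
    - {"xyz": [0.001, 0, 0], "delta_rot": [0, 0, 0], "hand": 1}
    - {"xyz": [0.001, 0, 0], "delta_rot": [0, 0, 0], "hand": 1}
    - {"xyz": [0.001, 0, 0], "delta_rot": [0, 0, 0], "hand": 1}
    - {"xyz": [0.001, 0, 0], "delta_rot": [0, 0, 0], "hand": 1}
    - {"xyz": [0.001, 0, 0], "delta_rot": [0, 0, 0], "hand": 1}
    - {"xyz": [0, 0, 0], "delta_rot": [0, 0, 0], "hand": 1}
    - {"xyz": [0, 0, 0], "delta_rot": [0, 0, 0], "hand": 1}

```text
time: 22.35
tcp_pos: [0.5298, -0.0274, 0.1049]
orientation: [-0.062, -0.704, -0.062, 0.705]
force: [-0.7, -0.2, 0.2]
gripper_width: 0.0422
```

Call:
servo_tool:
  steps:
    - {"xyz": [0.001, 0.0005, -0.0003], "delta_rot": [0, 0, 0], "hand": 1}
    - {"xyz": [0.0015, 0, 0], "delta_rot": [0, 0, 0], "hand": 1}
    - {"xyz": [0.0015, 0, 0], "delta_rot": [0, 0, 0], "hand": 1}
    - {"xyz": [0.002, 0, 0], "delta_rot": [0, 0, 0], "hand": 1}
    - {"xyz": [0.002, 0, 0], "delta_rot": [0, 0, 0], "hand": 1}
    - {"xyz": [0.002, 0, 0], "delta_rot": [0, 0, 0], "hand": 1}
    - {"xyz": [0.002, 0, 0], "delta_rot": [0, 0, 0], "hand": 1}
    - {"xyz": [0, 0, 0], "delta_rot": [0, 0, 0], "hand": 1}

```text
time: 23.02
tcp_pos: [0.5299, -0.0279, 0.0924]
orientation: [-0.062, -0.704, -0.062, 0.705]
force: [0.5, -0.2, 0.3]
gripper_width: 0.0423
```

Call:
servo_tool:
  steps:
    - {"xyz": [0.001, 0, 0], "delta_rot": [0, 0, 0], "hand": 1}
    - {"xyz": [0.001, 0, 0], "delta_rot": [0, 0, 0], "hand": 1}
    - {"xyz": [0.001, 0, 0], "delta_rot": [0, 0, 0], "hand": 1}
    - {"xyz": [0.001, 0, 0], "delta_rot": [0, 0, 0], "hand": 1}
    - {"xyz": [0.001, 0, 0], "delta_rot": [0, 0, 0], "hand": 1}
    - {"xyz": [0.001, 0, 0], "delta_rot": [0, 0, 0], "hand": 1}
    - {"xyz": [0, 0, 0], "delta_rot": [0, 0, 0], "hand": 1}
    - {"xyz": [0, 0, 0], "delta_rot": [0, 0, 0], "hand": 1}

```text
time: 23.68
tcp_pos: [0.5302, -0.0278, 0.0869]
orientation: [-0.062, -0.704, -0.062, 0.705]
force: [0.6, -0.2, -1.0]
gripper_width: 0.0421
```

Underside is at about 0.085. I'll keep lowering gently past the post's end.

Call:
servo_tool:
  steps:
    - {"xyz": [0.001, 0, 0], "delta_rot": [0, 0, 0], "hand": 1}
    - {"xyz": [0.001, 0, 0], "delta_rot": [0, 0, 0], "hand": 1}
    - {"xyz": [0.001, 0, 0], "delta_rot": [0, 0, 0], "hand": 1}
    - {"xyz": [0.001, 0, 0], "delta_rot": [0, 0, 0], "hand": 1}
    - {"xyz": [0, 0, 0], "delta_rot": [0, 0, 0], "hand": 1}
    - {"xyz": [0, 0, 0], "delta_rot": [0, 0, 0], "hand": 1}
    - {"xyz": [0, 0, 0], "delta_rot": [0, 0, 0], "hand": 1}
    - {"xyz": [0, 0, 0], "delta_rot": [0, 0, 0], "hand": 1}

```text
time: 24.35
tcp_pos: [0.5302, -0.0279, 0.083]
orientation: [-0.062, -0.704, -0.062, 0.705]
force: [-0.2, -0.2, -0.4]
gripper_width: 0.0426
```

Call:
servo_tool:
  steps:
    - {"xyz": [0.001, 0, 0], "delta_rot": [0, 0, 0], "hand": 1}
    - {"xyz": [0.001, 0, 0], "delta_rot": [0, 0, 0], "hand": 1}
    - {"xyz": [0.001, 0, 0], "delta_rot": [0, 0, 0], "hand": 1}
    - {"xyz": [0, 0, 0], "delta_rot": [0, 0, 0], "hand": 1}
    - {"xyz": [0, 0, 0], "delta_rot": [0, 0, 0], "hand": 1}
    - {"xyz": [0, 0, 0], "delta_rot": [0, 0, 0], "hand": 1}
    - {"xyz": [0, 0, 0], "delta_rot": [0, 0, 0], "hand": 1}
    - {"xyz": [0, 0, 0], "delta_rot": [0, 0, 0], "hand": 1}

```text
time: 25.02
tcp_pos: [0.5304, -0.0278, 0.0801]
orientation: [-0.062, -0.704, -0.062, 0.705]
force: [1.2, 0.3, 4.0]
gripper_width: 0.0424
```

Contact on the spacer at the expected height. Release and go to the retainer.

Call:
servo_tool:
  steps:
    - {"xyz": [0, 0, 0], "delta_rot": [0, 0, 0], "hand": -0.1}
    - {"xyz": [0, 0, 0], "delta_rot": [0, 0, 0], "hand": -0.3}
    - {"xyz": [0, 0, 0], "delta_rot": [0, 0, 0], "hand": -0.3}
    - {"xyz": [0, 0, 0], "delta_rot": [0, 0, 0], "hand": -0.3}
    - {"xyz": [-0.03, 0, 0], "delta_rot": [0, 0, 0], "hand": -0.3}
    - {"xyz": [-0.035, 0, 0], "delta_rot": [0, 0, 0], "hand": -0.5}
    - {"xyz": [-0.035, 0, 0], "delta_rot": [0, 0, 0], "hand": -0.5}
    - {"xyz": [-0.01, -0.034, 0.0055], "delta_rot": [0, 0, 0], "hand": -0.5}

```text
time: 25.68
tcp_pos: [0.5227, -0.0013, 0.1946]
orientation: [0.06, 0.707, 0.057, -0.703]
force: [1.4, -0.4, 0.4]
gripper_width: 0.0686
```

Call:
servo_tool:
  steps:
    - {"xyz": [0, -0.0358, 0.0055], "delta_rot": [0, 0, 0], "hand": -0.5}
    - {"xyz": [0, -0.0358, 0.0055], "delta_rot": [0, 0, 0], "hand": -0.5}
    - {"xyz": [0, -0.0358, 0.0055], "delta_rot": [0, 0, 0], "hand": -0.5}
    - {"xyz": [0, -0.0358, 0.0055], "delta_rot": [0, 0, 0], "hand": -0.5}
    - {"xyz": [0, -0.0358, 0.0055], "delta_rot": [0, 0, 0], "hand": -0.5}
    - {"xyz": [0, -0.0358, 0.0055], "delta_rot": [0, 0, 0], "hand": -0.5}
    - {"xyz": [0, -0.0358, 0.0055], "delta_rot": [0, 0, 0], "hand": -0.5}
    - {"xyz": [0.03, 0, 0], "delta_rot": [0, 0, 0], "hand": -0.5}

```text
time: 26.35
tcp_pos: [0.4369, 0.2546, 0.1642]
orientation: [0.062, 0.706, 0.068, -0.702]
force: [1.3, 2.8, 0.3]
gripper_width: 0.0689
```

Call:
servo_tool:
  steps:
    - {"xyz": [0, 0, 0], "delta_rot": [0, 0, 0], "hand": -0.5}
    - {"xyz": [0, 0, 0], "delta_rot": [0, 0, 0], "hand": -0.5}
    - {"xyz": [0, 0, 0], "delta_rot": [0, 0, 0], "hand": -0.5}
    - {"xyz": [0, 0, 0], "delta_rot": [0, 0, 0], "hand": -0.5}
    - {"xyz": [0, 0, 0], "delta_rot": [0, 0, 0], "hand": -0.5}
    - {"xyz": [0, 0, 0], "delta_rot": [0, 0, 0], "hand": -0.5}
    - {"xyz": [0, 0, 0], "delta_rot": [0, 0, 0], "hand": -0.5}
    - {"xyz": [0, 0, 0], "delta_rot": [0, 0, 0], "hand": -0.5}

```text
time: 27.02
tcp_pos: [0.4377, 0.2446, 0.1603]
orientation: [-0.061, -0.704, -0.062, 0.705]
force: [-0.5, 0.2, -1.0]
gripper_width: 0.0688
```

Run:
```python
from h import *
snap('top','t3.png'); im,T=snap('wrist','w6.png'); np.save('w6.npy',T)
for t in('retainer','wings','recess'):
    l=arm.landmark_of('wrist',t);print(t,[(np.round(a['position']),round(a['conf'],2)) for a in l])
go(.437,.245,.007)
a=cv2.resize(im[150:330,240:400][:,:,::-1].copy(),(480,540),interpolation=cv2.INTER_CUBIC)
b=cv2.resize(cv2.imread('pics/t3.png')[230:290,280:340],(300,540),interpolation=cv2.INTER_CUBIC)
cv2.imwrite('pics/c6.png',cv2.convertScaleAbs(cv2.hconcat([a,b]),alpha=1.3,beta=20))
```

```text
retainer [(array([310., 222.]), 0.94), (array([316., 228.]), 0.15)]
wings [(array([311., 222.]), 0.7)]
recess [(array([313., 224.]), 0.6)]
t27.27 tcp [0.4375 0.2448 0.16  ] yaw-80.0 q7 -2.11 w0.0693 F [ 0.6 -0.6 -0.4]
 shift now-axes mm [153.   -0.3   0.3]  after-turn axes [153.   -0.3   0.4]  rotvec [-0.      0.0011 -0.0001]
```

View pics/c6.png

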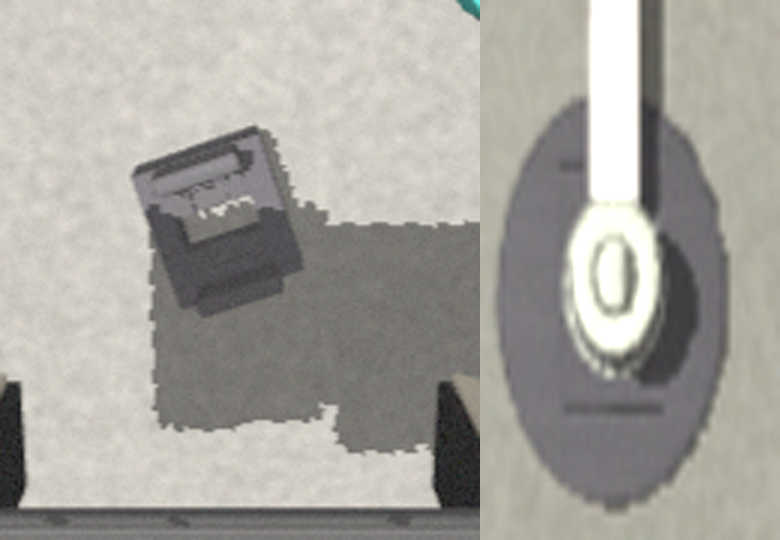

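The washer lies on the spacer (right half of the crop). The retainer is at about (313,223), its wings about 18° off the image's horizontal.

Run:
```python
from h import *
T=np.load('w6.npy'); B=T[:3,1]*.0001+T[:3,2]*.0008
f=lambda u,v,z:atz('wrist',(240+u/3,150+v/3),z,T)-B
A,Bq,C,D=[f(*p,.018) for p in((135,172),(268,128),(302,268),(183,307))]
ang=lambda d:np.degrees(np.arctan2(d[1],d[0]))
print('x dirs',ang(Bq-A),ang(C-D),ang(f(240,155,.034)-f(152,185,.034)),ang(f(283,280,.034)-f(197,305,.034)),'y dirs',ang(D-A),ang(C-Bq))
print([np.linalg.norm(q).round(4) for q in(Bq-A,C-D,D-A,C-Bq)])
cen=(A+Bq+C+D)/4;print(cen)
w=(f(240,155,.034)+f(152,185,.034)+f(283,280,.034)+f(197,305,.034))/4;print('wings c',w)
print(atz('wrist',(313,224),.016,T)-B)
```

```text
x dirs -61.63603901443063 -61.04431739823568 -61.023048898029394 -63.04480053308619 y dirs -152.12154547471317 -155.88229927452906
[np.float64(0.0413), np.float64(0.0385), np.float64(0.0444), np.float64(0.0441)]
[0.43831952 0.24700594 0.01799945]
wings c [0.43860505 0.2480534  0.03399945]
[0.43711926 0.24773979 0.01599945]
```

Call:
servo_tool:
  steps:
    - {"xyz": [0, 0, 0], "delta_rot": [-0.118, 0, 0], "hand": -0.5}
    - {"xyz": [0, 0, 0], "delta_rot": [-0.118, 0, 0], "hand": -0.5}
    - {"xyz": [0, 0, 0], "delta_rot": [-0.118, 0, 0], "hand": -0.5}
    - {"xyz": [0, 0, 0], "delta_rot": [-0.118, 0, 0], "hand": -0.5}
    - {"xyz": [0, 0, 0], "delta_rot": [-0.118, 0, 0], "hand": -0.5}
    - {"xyz": [0, 0, 0], "delta_rot": [-0.118, 0, 0], "hand": -0.5}
    - {"xyz": [0, 0, 0], "delta_rot": [-0.118, 0, 0], "hand": -0.5}
    - {"xyz": [0, 0, 0], "delta_rot": [-0.118, 0, 0], "hand": -0.5}

```text
time: 27.93
tcp_pos: [0.4375, 0.2448, 0.1599]
orientation: [-0.377, -0.598, -0.377, 0.599]
force: [0.2, -0.0, 0.2]
gripper_width: 0.0693
```

Call:
servo_tool:
  steps:
    - {"xyz": [0, 0, 0], "delta_rot": [-0.118, 0, 0], "hand": -0.5}
    - {"xyz": [0, 0, 0], "delta_rot": [-0.118, 0, 0], "hand": -0.5}
    - {"xyz": [0, 0, 0], "delta_rot": [-0.118, 0, 0], "hand": -0.5}
    - {"xyz": [0, 0, 0], "delta_rot": [-0.118, 0, 0], "hand": -0.5}
    - {"xyz": [0, 0, 0], "delta_rot": [-0.118, 0, 0], "hand": -0.5}
    - {"xyz": [0, 0, 0], "delta_rot": [-0.118, 0, 0], "hand": -0.5}
    - {"xyz": [0, 0, 0], "delta_rot": [-0.118, 0, 0], "hand": -0.5}
    - {"xyz": [0, 0, 0], "delta_rot": [-0.118, 0, 0], "hand": -0.5}

```text
time: 28.6
tcp_pos: [0.4375, 0.2448, 0.16]
orientation: [0.607, 0.361, 0.608, -0.362]
force: [0.9, -0.2, 0.1]
gripper_width: 0.0691
```

Call:
servo_tool:
  steps:
    - {"xyz": [0.03, 0, 0], "delta_rot": [0, 0, 0], "hand": -0.5}
    - {"xyz": [0.03, 0, 0], "delta_rot": [0, 0, 0], "hand": -0.5}
    - {"xyz": [0.03, 0, 0], "delta_rot": [0, 0, 0], "hand": -0.5}
    - {"xyz": [0, 0, 0], "delta_rot": [0, 0, 0], "hand": -0.5}
    - {"xyz": [0, 0, 0], "delta_rot": [0, 0, 0], "hand": -0.5}
    - {"xyz": [0, 0, 0], "delta_rot": [0, 0, 0], "hand": -0.5}
    - {"xyz": [0, 0, 0], "delta_rot": [0, 0, 0], "hand": -0.5}
    - {"xyz": [0, 0, 0], "delta_rot": [0, 0, 0], "hand": -0.5}

```text
time: 29.27
tcp_pos: [0.4383, 0.2455, 0.0716]
orientation: [0.607, 0.364, 0.606, -0.363]
force: [-0.2, 0.2, 0.6]
gripper_width: 0.0688
```

Run:
```python
from h import *
go(.4383,.2473,.009,28.3)
```

```text
t29.27 tcp [0.4383 0.2455 0.0716] yaw28.2 q7 -0.51 w0.0688 F [-0.2  0.2  0.6]
 shift now-axes mm [62.6  0.7 -1.6]  after-turn axes [62.6  0.8 -1.6]  rotvec [-0.0022 -0.0003 -0.0018]
```

Call:
servo_tool:
  steps:
    - {"xyz": [0.025, 0.0008, -0.0016], "delta_rot": [0, 0, 0], "hand": -0.5}
    - {"xyz": [0.025, 0, 0], "delta_rot": [0, 0, 0], "hand": -0.5}
    - {"xyz": [0.0126, 0, 0], "delta_rot": [0, 0, 0], "hand": -0.5}
    - {"xyz": [0, 0, 0], "delta_rot": [0, 0, 0], "hand": -0.5}
    - {"xyz": [0, 0, 0], "delta_rot": [0, 0, 0], "hand": -0.5}
    - {"xyz": [0, 0, 0], "delta_rot": [0, 0, 0], "hand": 1}
    - {"xyz": [0, 0, 0], "delta_rot": [0, 0, 0], "hand": 1}
    - {"xyz": [0, 0, 0], "delta_rot": [0, 0, 0], "hand": 1}
  grip_force: 45

```text
time: 29.93
tcp_pos: [0.438, 0.247, 0.0085]
orientation: [0.607, 0.364, 0.607, -0.363]
force: [-0.5, -0.4, -0.3]
gripper_width: 0.0533
```

Call:
servo_tool:
  steps:
    - {"xyz": [0, 0, 0], "delta_rot": [0, 0, 0], "hand": 1}
    - {"xyz": [0, 0, 0], "delta_rot": [0, 0, 0], "hand": 1}
    - {"xyz": [0, 0, 0], "delta_rot": [0, 0, 0], "hand": 1}
    - {"xyz": [-0.02, 0, 0], "delta_rot": [0, 0, 0], "hand": 1}
    - {"xyz": [-0.035, 0, 0], "delta_rot": [0, 0, 0], "hand": 1}
    - {"xyz": [-0.035, 0, 0], "delta_rot": [0, 0, 0], "hand": 1}
    - {"xyz": [-0.035, 0, 0], "delta_rot": [0, 0, 0], "hand": 1}
    - {"xyz": [-0.035, 0, 0], "delta_rot": [0, 0, 0], "hand": 1}

```text
time: 30.6
tcp_pos: [0.4368, 0.2464, 0.169]
orientation: [0.606, 0.363, 0.607, -0.364]
force: [0.8, -0.5, -2.0]
gripper_width: 0.0434
```

Run:
```python
from h import *
go(.5302,-.0279,.165,90)
snap('side','s2.png'); print([(a['position'],a['conf']) for a in arm.look_for('side','retainer')])
```

```text
t30.60 tcp [0.4368 0.2464 0.169 ] yaw28.2 q7 -0.40 w0.0434 F [ 0.8 -0.5 -2. ]
 shift now-axes mm [  3.9 -47.3 285.8]  after-turn axes [   4.  -274.3   93.4]  rotvec [-1.0786 -0.0014  0.0013]
[([242.8, 351.9], 0.91), ([129.7, 316.3], 0.44)]
```

Call:
servo_tool:
  steps:
    - {"xyz": [0, -0.0059, 0.0357], "delta_rot": [0, 0, 0], "hand": 1}
    - {"xyz": [0, -0.0059, 0.0357], "delta_rot": [0, 0, 0], "hand": 1}
    - {"xyz": [0, -0.0059, 0.0357], "delta_rot": [0, 0, 0], "hand": 1}
    - {"xyz": [0, -0.0059, 0.0357], "delta_rot": [0, 0, 0], "hand": 1}
    - {"xyz": [0, -0.0059, 0.0357], "delta_rot": [0, 0, 0], "hand": 1}
    - {"xyz": [0, -0.0059, 0.0357], "delta_rot": [0, 0, 0], "hand": 1}
    - {"xyz": [0, -0.0059, 0.0357], "delta_rot": [0, 0, 0], "hand": 1}
    - {"xyz": [0, -0.0059, 0.0357], "delta_rot": [0, 0, 0], "hand": 1}

```text
time: 31.37
tcp_pos: [0.5304, -0.0295, 0.1666]
orientation: [0.606, 0.363, 0.607, -0.364]
force: [1.4, 1.2, -0.2]
gripper_width: 0.0437
```

Call:
servo_tool:
  steps:
    - {"xyz": [0, 0, 0], "delta_rot": [-0.12, 0, 0], "hand": 1}
    - {"xyz": [0, 0, 0], "delta_rot": [-0.12, 0, 0], "hand": 1}
    - {"xyz": [0, 0, 0], "delta_rot": [-0.12, 0, 0], "hand": 1}
    - {"xyz": [0, 0, 0], "delta_rot": [-0.12, 0, 0], "hand": 1}
    - {"xyz": [0, 0, 0], "delta_rot": [-0.12, 0, 0], "hand": 1}
    - {"xyz": [0, 0, 0], "delta_rot": [-0.12, 0, 0], "hand": 1}
    - {"xyz": [0, 0, 0], "delta_rot": [-0.12, 0, 0], "hand": 1}
    - {"xyz": [0, 0, 0], "delta_rot": [-0.12, 0, 0], "hand": 1}

```text
time: 32.03
tcp_pos: [0.5301, -0.0276, 0.1664]
orientation: [0.705, 0.04, 0.707, -0.04]
force: [0.5, -0.9, -1.4]
gripper_width: 0.044
```

Call:
servo_tool:
  steps:
    - {"xyz": [0, 0, 0], "delta_rot": [-0.1186, 0, 0], "hand": 1}
    - {"xyz": [0, 0, 0], "delta_rot": [0, 0, 0], "hand": 1}
    - {"xyz": [0, 0, 0], "delta_rot": [0, 0, 0], "hand": 1}
    - {"xyz": [0, 0, 0], "delta_rot": [0, 0, 0], "hand": 1}
    - {"xyz": [0, 0, 0], "delta_rot": [0, 0, 0], "hand": 1}
    - {"xyz": [0, 0, 0], "delta_rot": [0, 0, 0], "hand": 1}
    - {"xyz": [0, 0, 0], "delta_rot": [0, 0, 0], "hand": 1}
    - {"xyz": [0, 0, 0], "delta_rot": [0, 0, 0], "hand": 1}

```text
time: 32.7
tcp_pos: [0.5307, -0.0274, 0.1674]
orientation: [0.707, 0.0, 0.707, -0.0]
force: [-0.6, 0.4, -0.2]
gripper_width: 0.0437
```

Run:
```python
from h import *
go(.5302,-.0279,.120,90)
print(arm.read_state()['torque'], arm.read_state()['joint_positions'])
```

```text
t32.70 tcp [ 0.5307 -0.0274  0.1674] yaw90.0 q7 1.13 w0.0437 F [-0.6  0.4 -0.2]
 shift now-axes mm [47.4 -0.5 -0.5]  after-turn axes [47.4 -0.5 -0.5]  rotvec [-0.0008 -0.0009  0.0004]
[ 0.0473939  -0.14665504 -0.02014323] [ 0.55850041  0.47702433 -0.83276002  1.8267867   0.41008902  1.02045864
  1.13090495]
```

Call:
servo_tool:
  steps:
    - {"xyz": [0.025, -0.0005, -0.0005], "delta_rot": [0, 0, 0], "hand": 1}
    - {"xyz": [0.025, 0, 0], "delta_rot": [0, 0, 0], "hand": 1}
    - {"xyz": [0.004, 0, 0], "delta_rot": [0, 0, 0], "hand": 1}
    - {"xyz": [0, 0, 0], "delta_rot": [0, 0, 0], "hand": 1}
    - {"xyz": [0, 0, 0], "delta_rot": [0, 0, 0], "hand": 1}
    - {"xyz": [0, 0, 0], "delta_rot": [0, 0, 0], "hand": 1}
    - {"xyz": [0, 0, 0], "delta_rot": [0, 0, 0], "hand": 1}
    - {"xyz": [0, 0, 0], "delta_rot": [0, 0, 0], "hand": 1}

```text
time: 33.37
tcp_pos: [0.5307, -0.0279, 0.1143]
orientation: [0.707, 0.0, 0.707, -0.0]
force: [0.2, -0.3, -1.5]
gripper_width: 0.044
```

Call:
servo_tool:
  steps:
    - {"xyz": [0.0015, 0, 0], "delta_rot": [0, 0, 0], "hand": 1}
    - {"xyz": [0.001, 0, 0], "delta_rot": [0, 0, 0], "hand": 1}
    - {"xyz": [0.001, 0, 0], "delta_rot": [0, 0, 0], "hand": 1}
    - {"xyz": [0.001, 0, 0], "delta_rot": [0, 0, 0], "hand": 1}
    - {"xyz": [0.001, 0, 0], "delta_rot": [0, 0, 0], "hand": 1}
    - {"xyz": [0, 0, 0], "delta_rot": [0, 0, 0], "hand": 1}
    - {"xyz": [0, 0, 0], "delta_rot": [0, 0, 0], "hand": 1}
    - {"xyz": [0, 0, 0], "delta_rot": [0, 0, 0], "hand": 1}

```text
time: 34.03
tcp_pos: [0.5302, -0.0279, 0.1078]
orientation: [0.707, 0.0, 0.707, -0.0]
force: [-0.0, -0.9, -1.4]
gripper_width: 0.0436
```

Call:
servo_tool:
  steps:
    - {"xyz": [0.001, 0, 0], "delta_rot": [0, 0, 0], "hand": 1}
    - {"xyz": [0.001, 0, 0], "delta_rot": [0, 0, 0], "hand": 1}
    - {"xyz": [0.001, 0, 0], "delta_rot": [0, 0, 0], "hand": 1}
    - {"xyz": [0.001, 0, 0], "delta_rot": [0, 0, 0], "hand": 1}
    - {"xyz": [0.001, 0, 0], "delta_rot": [0, 0, 0], "hand": 1}
    - {"xyz": [0, 0, 0], "delta_rot": [0, 0, 0], "hand": 1}
    - {"xyz": [0, 0, 0], "delta_rot": [0, 0, 0], "hand": 1}
    - {"xyz": [0, 0, 0], "delta_rot": [0, 0, 0], "hand": 1}

```text
time: 34.7
tcp_pos: [0.5301, -0.028, 0.1028]
orientation: [0.707, 0.0, 0.707, -0.0]
force: [0.5, 1.0, -1.4]
gripper_width: 0.0437
```

Call:
servo_tool:
  steps:
    - {"xyz": [0.001, 0, 0], "delta_rot": [0, 0, 0], "hand": 1}
    - {"xyz": [0.001, 0, 0], "delta_rot": [0, 0, 0], "hand": 1}
    - {"xyz": [0.001, 0, 0], "delta_rot": [0, 0, 0], "hand": 1}
    - {"xyz": [0.001, 0, 0], "delta_rot": [0, 0, 0], "hand": 1}
    - {"xyz": [0, 0, 0], "delta_rot": [0, 0, 0], "hand": 1}
    - {"xyz": [0, 0, 0], "delta_rot": [0, 0, 0], "hand": 1}
    - {"xyz": [0, 0, 0], "delta_rot": [0, 0, 0], "hand": 1}
    - {"xyz": [0, 0, 0], "delta_rot": [0, 0, 0], "hand": 1}

```text
time: 35.37
tcp_pos: [0.5302, -0.028, 0.0989]
orientation: [0.707, 0.0, 0.707, -0.0]
force: [0.2, -1.3, -0.4]
gripper_width: 0.0438
```

Call:
servo_tool:
  steps:
    - {"xyz": [0.0015, 0, 0], "delta_rot": [0, 0, 0], "hand": 1}
    - {"xyz": [0.0015, 0, 0], "delta_rot": [0, 0, 0], "hand": 1}
    - {"xyz": [0.001, 0, 0], "delta_rot": [0, 0, 0], "hand": 1}
    - {"xyz": [0.001, 0, 0], "delta_rot": [0, 0, 0], "hand": 1}
    - {"xyz": [0, 0, 0], "delta_rot": [0, 0, 0], "hand": 1}
    - {"xyz": [0, 0, 0], "delta_rot": [0, 0, 0], "hand": 1}
    - {"xyz": [0, 0, 0], "delta_rot": [0, 0, 0], "hand": 1}
    - {"xyz": [0, 0, 0], "delta_rot": [0, 0, 0], "hand": 1}

```text
time: 36.03
tcp_pos: [0.5302, -0.028, 0.0939]
orientation: [0.707, 0.0, 0.707, -0.0]
force: [0.8, -0.3, -1.2]
gripper_width: 0.0437
```

Call:
servo_tool:
  steps:
    - {"xyz": [0.001, 0, 0], "delta_rot": [0, 0, 0], "hand": 1}
    - {"xyz": [0.001, 0, 0], "delta_rot": [0, 0, 0], "hand": 1}
    - {"xyz": [0, 0, 0], "delta_rot": [0, 0, 0], "hand": 1}
    - {"xyz": [0, 0, 0], "delta_rot": [0, 0, 0], "hand": 1}
    - {"xyz": [0, 0, 0], "delta_rot": [0, 0, 0], "hand": 1}
    - {"xyz": [0, 0, 0], "delta_rot": [0, 0, 0], "hand": 1}
    - {"xyz": [0, 0, 0], "delta_rot": [0, 0, 0], "hand": 1}
    - {"xyz": [0, 0, 0], "delta_rot": [0, 0, 0], "hand": 1}

```text
time: 36.7
tcp_pos: [0.5302, -0.028, 0.0919]
orientation: [0.707, 0.0, 0.707, -0.0]
force: [0.1, 1.5, -1.5]
gripper_width: 0.0435
```

Call:
servo_tool:
  steps:
    - {"xyz": [0.001, 0, 0], "delta_rot": [0, 0, 0], "hand": 1}
    - {"xyz": [0.001, 0, 0], "delta_rot": [0, 0, 0], "hand": 1}
    - {"xyz": [0, 0, 0], "delta_rot": [0, 0, 0], "hand": 1}
    - {"xyz": [0, 0, 0], "delta_rot": [0, 0, 0], "hand": 1}
    - {"xyz": [0, 0, 0], "delta_rot": [0, 0, 0], "hand": 1}
    - {"xyz": [0, 0, 0], "delta_rot": [0, 0, 0], "hand": 1}
    - {"xyz": [0, 0, 0], "delta_rot": [0, 0, 0], "hand": 1}
    - {"xyz": [0, 0, 0], "delta_rot": [0, 0, 0], "hand": 1}

```text
time: 37.37
tcp_pos: [0.5304, -0.0279, 0.0903]
orientation: [0.707, -0.0, 0.707, -0.0]
force: [-2.3, -0.5, 5.5]
gripper_width: 0.0435
```

Call:
servo_tool:
  steps:
    - {"xyz": [0.001, 0, 0], "delta_rot": [0, 0, 0], "hand": 1}
    - {"xyz": [0, 0, 0], "delta_rot": [0, 0, 0], "hand": 1}
    - {"xyz": [0, 0, 0], "delta_rot": [0, 0, 0], "hand": 1}
    - {"xyz": [0, 0, 0], "delta_rot": [0, 0, 0], "hand": 1}
    - {"xyz": [0, 0, 0], "delta_rot": [0, 0, 0], "hand": 1}
    - {"xyz": [0, 0, 0], "delta_rot": [0, 0, 0], "hand": 1}
    - {"xyz": [0, 0, 0], "delta_rot": [0, 0, 0], "hand": 1}
    - {"xyz": [0, 0, 0], "delta_rot": [0, 0, 0], "hand": 1}

```text
time: 38.03
tcp_pos: [0.5304, -0.0279, 0.0895]
orientation: [0.707, -0.0, 0.707, -0.0]
force: [-2.5, -1.0, 8.9]
gripper_width: 0.0439
```

Call:
servo_tool:
  steps:
    - {"xyz": [0.001, 0, 0], "delta_rot": [0, 0, 0], "hand": 1}
    - {"xyz": [0.001, 0, 0], "delta_rot": [0, 0, 0], "hand": 1}
    - {"xyz": [0, 0, 0], "delta_rot": [0, 0, 0], "hand": 1}
    - {"xyz": [0, 0, 0], "delta_rot": [0, 0, 0], "hand": 1}
    - {"xyz": [0, 0, 0], "delta_rot": [0, 0, 0], "hand": 1}
    - {"xyz": [0, 0, 0], "delta_rot": [0, 0, 0], "hand": 1}
    - {"xyz": [0, 0, 0], "delta_rot": [0, 0, 0], "hand": 1}
    - {"xyz": [0, 0, 0], "delta_rot": [0, 0, 0], "hand": 1}

```text
time: 38.7
tcp_pos: [0.5305, -0.0279, 0.088]
orientation: [0.707, -0.0, 0.707, -0.0]
force: [-4.9, -1.4, 14.7]
gripper_width: 0.0441
```

Call:
servo_tool:
  steps:
    - {"xyz": [0.001, 0, 0], "delta_rot": [0, 0, 0], "hand": 1}
    - {"xyz": [0, 0, 0], "delta_rot": [0, 0, 0], "hand": 1}
    - {"xyz": [0, 0, 0], "delta_rot": [0, 0, 0], "hand": 1}
    - {"xyz": [0, 0, 0], "delta_rot": [0, 0, 0], "hand": 1}
    - {"xyz": [0, 0, 0], "delta_rot": [0, 0, 0], "hand": 1}
    - {"xyz": [0, 0, 0], "delta_rot": [0, 0, 0], "hand": 1}
    - {"xyz": [0, 0, 0], "delta_rot": [0, 0, 0], "hand": 1}
    - {"xyz": [0, 0, 0], "delta_rot": [0, 0, 0], "hand": 1}

```text
time: 39.37
tcp_pos: [0.5306, -0.0278, 0.0872]
orientation: [0.707, -0.0, 0.707, -0.0]
force: [-4.3, -1.4, 17.8]
gripper_width: 0.0437
```

Call:
servo_tool:
  steps:
    - {"xyz": [0.0005, 0, 0], "delta_rot": [0, 0, 0], "hand": 1}
    - {"xyz": [0, 0, 0], "delta_rot": [0, 0, 0], "hand": 1}
    - {"xyz": [0, 0, 0], "delta_rot": [0.06, 0, 0], "hand": 1}
    - {"xyz": [0, 0, 0], "delta_rot": [0.06, 0, 0], "hand": 1}
    - {"xyz": [0, 0, 0], "delta_rot": [0.06, 0, 0], "hand": 1}
    - {"xyz": [0, 0, 0], "delta_rot": [0.06, 0, 0], "hand": 1}
    - {"xyz": [0, 0, 0], "delta_rot": [0, 0, 0], "hand": 1}
    - {"xyz": [0, 0, 0], "delta_rot": [0, 0, 0], "hand": 1}

```text
time: 40.03
tcp_pos: [0.5319, -0.0277, 0.0872]
orientation: [0.703, 0.085, 0.701, -0.085]
force: [-1.5, -1.1, 17.5]
gripper_width: 0.0437
```

Run:
```python
from h import *
go(.5302,-.0279,.0868,0); print(arm.read_state()['torque'])
```

```text
t40.03 tcp [ 0.5319 -0.0277  0.0872] yaw76.2 q7 0.84 w0.0437 F [-1.5 -1.1 17.5]
 shift now-axes mm [ 0.4 -0.6 -1.6]  after-turn axes [ 0.4 -1.7  0.2]  rotvec [ 1.33    0.0025 -0.0017]
[-0.12746894  0.40388108 -0.07252585]
```

Call:
servo_tool:
  steps:
    - {"xyz": [0.0004, -0.0004, -0.0012], "delta_rot": [0, 0, 0], "hand": 1}
    - {"xyz": [0, 0, 0], "delta_rot": [0.09, 0, 0], "hand": 1}
    - {"xyz": [0, 0, 0], "delta_rot": [0.09, 0, 0], "hand": 1}
    - {"xyz": [0, 0, 0], "delta_rot": [0.09, 0, 0], "hand": 1}
    - {"xyz": [0, 0, 0], "delta_rot": [0.09, 0, 0], "hand": 1}
    - {"xyz": [0, 0, 0], "delta_rot": [0.09, 0, 0], "hand": 1}
    - {"xyz": [0, 0, 0], "delta_rot": [0, 0, 0], "hand": 1}
    - {"xyz": [0, 0, 0], "delta_rot": [0, 0, 0], "hand": 1}

```text
time: 40.7
tcp_pos: [0.5315, -0.0277, 0.0872]
orientation: [0.667, 0.24, 0.664, -0.239]
force: [-0.5, -1.2, 18.7]
gripper_width: 0.0436
```

Run:
```python
from h import *
go(.5302,-.0279,.0868,0); print(arm.read_state()['torque'])
```

```text
t40.70 tcp [ 0.5315 -0.0277  0.0872] yaw50.4 q7 0.46 w0.0436 F [-0.5 -1.2 18.7]
 shift now-axes mm [ 0.4 -1.  -0.8]  after-turn axes [ 0.4 -1.3  0.2]  rotvec [ 0.8798  0.0025 -0.0039]
[-0.18075209  0.07291266 -0.13124564]
```

Call:
servo_tool:
  steps:
    - {"xyz": [0, -0.0005, -0.0004], "delta_rot": [0.098, 0, 0], "hand": 1}
    - {"xyz": [0, 0, 0], "delta_rot": [0.098, 0, 0], "hand": 1}
    - {"xyz": [0, 0, 0], "delta_rot": [0.098, 0, 0], "hand": 1}
    - {"xyz": [0, 0, 0], "delta_rot": [0.098, 0, 0], "hand": 1}
    - {"xyz": [0, 0, 0], "delta_rot": [0.098, 0, 0], "hand": 1}
    - {"xyz": [0, 0, 0], "delta_rot": [0.098, 0, 0], "hand": 1}
    - {"xyz": [0, 0, 0], "delta_rot": [0, 0, 0], "hand": 1}
    - {"xyz": [0, 0, 0], "delta_rot": [0, 0, 0], "hand": 1}

```text
time: 41.37
tcp_pos: [0.5309, -0.0278, 0.0872]
orientation: [0.569, 0.423, 0.566, -0.421]
force: [0.6, 0.1, 17.2]
gripper_width: 0.0437
```

Call:
servo_tool:
  steps:
    - {"xyz": [0, 0, 0], "delta_rot": [0.098, 0, 0], "hand": 1}
    - {"xyz": [0, 0, 0], "delta_rot": [0.098, 0, 0], "hand": 1}
    - {"xyz": [0, 0, 0], "delta_rot": [0.098, 0, 0], "hand": 1}
    - {"xyz": [0, 0, 0], "delta_rot": [0, 0, 0], "hand": 1}
    - {"xyz": [0, 0, 0], "delta_rot": [0, 0, 0], "hand": 1}
    - {"xyz": [0, 0, 0], "delta_rot": [0, 0, 0], "hand": 1}
    - {"xyz": [0, 0, 0], "delta_rot": [0, 0, 0], "hand": 1}
    - {"xyz": [0, 0, 0], "delta_rot": [0, 0, 0], "hand": 1}

```text
time: 42.03
tcp_pos: [0.5309, -0.0279, 0.0872]
orientation: [0.501, 0.501, 0.498, -0.499]
force: [-0.1, -0.5, 18.6]
gripper_width: 0.0434
```

Run:
```python
from h import *
go(.5302,-.0279,.0868,0); print(arm.read_state()['torque'])
```

```text
t42.03 tcp [ 0.5309 -0.0279  0.0872] yaw-0.1 q7 -0.28 w0.0434 F [-0.1 -0.5 18.6]
 shift now-axes mm [ 0.4 -0.7  0. ]  after-turn axes [ 0.4 -0.7  0. ]  rotvec [-0.0016  0.0002 -0.0045]
[-0.08054931  0.08173224 -0.11502072]
```

Quarter turn complete (yaw -0.1°). Let it rise gently.

Call:
servo_tool:
  steps:
    - {"xyz": [-0.001, 0, 0], "delta_rot": [0, 0, 0], "hand": 1}
    - {"xyz": [-0.001, 0, 0], "delta_rot": [0, 0, 0], "hand": 1}
    - {"xyz": [-0.0005, 0, 0], "delta_rot": [0, 0, 0], "hand": 1}
    - {"xyz": [0, 0, 0], "delta_rot": [0, 0, 0], "hand": 1}
    - {"xyz": [0, 0, 0], "delta_rot": [0, 0, 0], "hand": 1}
    - {"xyz": [0, 0, 0], "delta_rot": [0, 0, 0], "hand": 1}
    - {"xyz": [0, 0, 0], "delta_rot": [0, 0, 0], "hand": 1}
    - {"xyz": [0, 0, 0], "delta_rot": [0, 0, 0], "hand": 1}

```text
time: 42.7
tcp_pos: [0.5308, -0.0279, 0.0891]
orientation: [0.501, 0.501, 0.499, -0.499]
force: [1.7, 0.2, 12.1]
gripper_width: 0.0437
```

Call:
servo_tool:
  steps:
    - {"xyz": [-0.0005, 0, 0], "delta_rot": [0, 0, 0], "hand": 1}
    - {"xyz": [-0.0005, 0, 0], "delta_rot": [0, 0, 0], "hand": 1}
    - {"xyz": [0, 0, 0], "delta_rot": [0, 0, 0], "hand": 1}
    - {"xyz": [0, 0, 0], "delta_rot": [0, 0, 0], "hand": 1}
    - {"xyz": [0, 0, 0], "delta_rot": [0, 0, 0], "hand": 1}
    - {"xyz": [0, 0, 0], "delta_rot": [0, 0, 0], "hand": 1}
    - {"xyz": [0, 0, 0], "delta_rot": [0, 0, 0], "hand": 1}
    - {"xyz": [0, 0, 0], "delta_rot": [0, 0, 0], "hand": 1}

```text
time: 43.37
tcp_pos: [0.5307, -0.0279, 0.0899]
orientation: [0.501, 0.501, 0.499, -0.499]
force: [3.1, 0.1, 8.2]
gripper_width: 0.0441
```

Call:
servo_tool:
  steps:
    - {"xyz": [-0.0005, 0, 0], "delta_rot": [0, 0, 0], "hand": 1}
    - {"xyz": [-0.0005, 0, 0], "delta_rot": [0, 0, 0], "hand": 1}
    - {"xyz": [0, 0, 0], "delta_rot": [0, 0, 0], "hand": 1}
    - {"xyz": [0, 0, 0], "delta_rot": [0, 0, 0], "hand": 1}
    - {"xyz": [0, 0, 0], "delta_rot": [0, 0, 0], "hand": 1}
    - {"xyz": [0, 0, 0], "delta_rot": [0, 0, 0], "hand": 1}
    - {"xyz": [0, 0, 0], "delta_rot": [0, 0, 0], "hand": 1}
    - {"xyz": [0, 0, 0], "delta_rot": [0, 0, 0], "hand": 1}

```text
time: 44.03
tcp_pos: [0.5304, -0.0279, 0.0901]
orientation: [0.5, 0.501, 0.499, -0.499]
force: [5.3, -0.4, 0.3]
gripper_width: 0.0435
```

The pin has caught: z has stopped at 0.0901 while the hand force fell to about 0. Relieve the side force, release and withdraw.

Call:
servo_tool:
  steps:
    - {"xyz": [0, 0.0006, 0], "delta_rot": [0, 0, 0], "hand": 1}
    - {"xyz": [0, 0, 0], "delta_rot": [0, 0, 0], "hand": 1}
    - {"xyz": [0, 0, 0], "delta_rot": [0, 0, 0], "hand": -0.1}
    - {"xyz": [0, 0, 0], "delta_rot": [0, 0, 0], "hand": -0.5}
    - {"xyz": [0, 0, 0], "delta_rot": [0, 0, 0], "hand": -0.5}
    - {"xyz": [0, 0, 0], "delta_rot": [0, 0, 0], "hand": -0.5}
    - {"xyz": [0, 0, 0], "delta_rot": [0, 0, 0], "hand": -0.5}
    - {"xyz": [-0.02, 0, 0], "delta_rot": [0, 0, 0], "hand": -0.5}

```text
time: 44.7
tcp_pos: [0.5261, -0.0285, 0.1065]
orientation: [-0.498, -0.498, -0.501, 0.502]
force: [-0.1, 0.1, -0.2]
gripper_width: 0.0686
```

Call:
servo_tool:
  steps:
    - {"xyz": [-0.03, 0, 0], "delta_rot": [0, 0, 0], "hand": -0.5}
    - {"xyz": [-0.03, 0, 0], "delta_rot": [0, 0, 0], "hand": -0.5}
    - {"xyz": [-0.03, 0, 0], "delta_rot": [0, 0, 0], "hand": -0.5}
    - {"xyz": [-0.03, 0, 0.02], "delta_rot": [0, 0, 0], "hand": -0.5}
    - {"xyz": [0, 0, 0.03], "delta_rot": [0, 0, 0], "hand": -0.5}
    - {"xyz": [0, 0, 0], "delta_rot": [0, 0, 0], "hand": -0.5}
    - {"xyz": [0, 0, 0], "delta_rot": [0, 0, 0], "hand": -0.5}
    - {"xyz": [0, 0, 0], "delta_rot": [0, 0, 0], "hand": -0.5}

```text
time: 45.37
tcp_pos: [0.5283, -0.078, 0.2289]
orientation: [-0.499, -0.5, -0.5, 0.501]
force: [0.5, 0.5, -0.8]
gripper_width: 0.069
```

Call:
servo_tool:
  steps:
    - {"xyz": [0, 0, 0], "delta_rot": [0, 0, 0], "hand": -0.5}
    - {"xyz": [0, 0, 0], "delta_rot": [0, 0, 0], "hand": -0.5}
    - {"xyz": [0, 0, 0], "delta_rot": [0, 0, 0], "hand": -0.5}
    - {"xyz": [0, 0, 0], "delta_rot": [0, 0, 0], "hand": -0.5}
    - {"xyz": [0, 0, 0], "delta_rot": [0, 0, 0], "hand": -0.5}
    - {"xyz": [0, 0, 0], "delta_rot": [0, 0, 0], "hand": -0.5}
    - {"xyz": [0, 0, 0], "delta_rot": [0, 0, 0], "hand": -0.5}
    - {"xyz": [0, 0, 0], "delta_rot": [0, 0, 0], "hand": -0.5}

```text
time: 46.03
tcp_pos: [0.5289, -0.0782, 0.2294]
orientation: [-0.499, -0.5, -0.5, 0.501]
force: [-0.9, 1.1, 0.4]
gripper_width: 0.0687
```

Run:
```python
from h import *
im,T=snap('wrist','w7.png'); s,_=snap('side','s3.png')
go(.53,-.028,.2)
u=proj('wrist',[[.53,-.028,.1]],T)[0].astype(int);v=proj('side',[[.53,-.028,.09]])[0].astype(int);print(u,v)
c=lambda i,p,r:cv2.resize(np.ascontiguousarray(i[max(p[1]-r,0):p[1]+r,p[0]-r:p[0]+r,::-1]),(400,400),interpolation=cv2.INTER_CUBIC)
cv2.imwrite('pics/c7.png',cv2.convertScaleAbs(cv2.hconcat([c(im,u,50),c(s,v,35)]),alpha=1.3,beta=15))
```

```text
t46.13 tcp [ 0.5289 -0.0782  0.2295] yaw-0.1 q7 -0.09 w0.0692 F [-0.4  0.6 -0.6]
 shift now-axes mm [ 29.4   1.1 -50.2]  after-turn axes [ 29.5   1.  -50.2]  rotvec [0.     0.0002 0.001 ]
[318 169] [332 259]
```

View pics/c7.png

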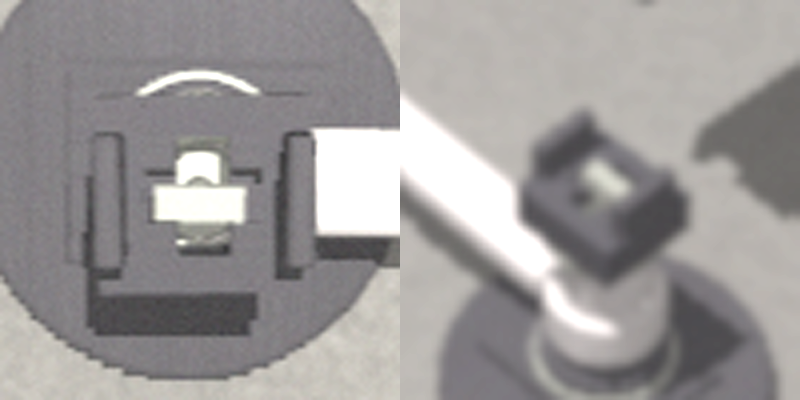

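The picture shows the retainer level, with its slot square to the pin (pin horizontal, slot vertical) and the pin seated in the cross recess. The gripper is clear, so I'll hand in.

```bash
python3 -c "
from station import arm
print(arm.hand_in(), arm.read_state()['time'])"
```

```text
the job is handed in; nothing more can be done
the job is handed in; nothing more can be done
```

The swivel is assembled, with the pin locked in the retainer's recess, and I handed the job in just after 46 s of the 72 s allowed. `hand_in()` gives no verdict, so I don't know how it was judged.

- **Spacer:** I slid the aluminium spacer over the post by feel until it met the hub. The purple and turquoise look-alikes were left alone.
- **Washer:** I laid it on the spacer. It touched within about 1 mm of the expected height and showed round the post in the next top view.
- **Retainer:** I set it over the pin and pushed it down about 3.6 mm, with about 20 N at most. I then turned it a quarter (90° to -0.1°) and let it rise until the pin caught.

**Last checks:**
- **Pin lock:** as I raised the hand, the load fell from about 10 N to 2 N within 0.2 mm. That means the pin, not the gripper, was holding the retainer against the spring.
- **Final pictures:** the retainer looks level, its slot is square to the pin, and the pin sits in the recess with the gripper clear.
- **Not confirmed:** side force reached about 5 N before I relieved it. The contact forces required at the end were not measured directly, and I did not check the calculator, mug and stapler again at the end.

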